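# Load the dry-block incubator, lower its lid and start it

## Task

Take the blue tube block out of the rack, set it down (do not drop it) flat on the floor of the incubator's bay, between the two ribs with its long side running from front to back, then lower the incubator's lid gently until it is fully shut without letting it fall, and then press the red start plunger down to its stop and let it spring back. The block's free faces in the rack are its ends, but the bay has finger room only along its long sides, so put it down on the way and take it again; leave the other blocks, bottles and things where they are.

Things in the scene. Friction and masses are not known exactly. Their poses are not given: they have to be found in the camera images.
- incubator: white dry-block incubator, fixed. Origin on the table under the centre of its bay; x from the front towards the hinge, y left, z up. Footprint x -37 to 75, y -70 to 70, rim 58 high, plus a grey console y -120 to -70, 50 high. Bay: open-topped well x -29 to 29, y -62 to 62, floor at z 8, rim at z 58
- bay (a point): centre of the bay's floor: the block's origin belongs here. Two ribs on the floor, 4 thick, 6 high, centred on y = -21.5 and +21.5, run along x: the block stands between them, its long side along x, with room for fingers beyond the ribs but none at its ends
- lid (a joint): hinged white lid, 0 closed to 1.95 rad open; leaning back beyond upright it stays, but lowered past about 1.2 rad it falls if let go
- lid_hinge (a point): mid-point of the lid's hinge axis, which runs along the incubator's y, 60.5 above the table, 68 behind the bay's centre. The lid panel is 107 long, 140 wide, 7 thick
- lid_handle (a point): centre of the lid's black barrel handle (axis along the hinge, 16 dia, 26 long, ends free to be pinched), carried by a flat stem 10 wide, 38 beyond the lid's front edge, 145 from the hinge axis; closed it is 64 above the table in front of the incubator
- plunger (a joint): red spring start plunger on the console: 0 up, 0.012 m fully down at its stop; about 3 N to start, 8 N at the stop; springs back
- plunger_top (a point): centre of the top of the plunger's red head (26 dia, 80 above the table when up; 97 right of the bay's centre)
- rack: grey block rack, fixed, footprint 64 (x) x 138 (y), base plate 6 thick; origin on the table under its centre. Three slots at y = -42, 0, 42, each 38 wide between dividers (22 high) or end walls (46 high); the slots are open at their x ends
- block_blue: blue tube block with yellow tube caps, 52 (x) x 34 (y) x 42 high plus 3 of caps, 0.22 kg; origin at the centre of its underside; in one of the three slots with its x along the slot
- block_silver: like the blue block, but silver with white caps; in another slot
- block_black: like the blue block, but dark grey with white caps; in another slot
- reagent_bottle: tall brown bottle with white cap, 58 dia x 133 high; origin at the centre of its underside
- sample_bottle: brown bottle with white cap, 49 dia x 119 high; origin at the centre of its underside
- small_bottle: small clear bottle with white cap, 47 dia x 92 high; origin at the centre of its underside
- weighing_bottle: squat clear glass weighing bottle with a knobbed stopper, 41 dia x 45 high; origin at the centre of its underside

How it is judged:
On the way, in this order (a step that is already met when the one before it is completed fails the run):
1. the blue block stands on the bay's floor between the ribs (horizontal distance between block_blue and bay below 0.006 m and z of block_blue in the frame of incubator below 0.0115 m and angle between block_blue's own z axis and vertical below 0.08 rad and angle between the x axis of block_blue and the x axis of incubator, either way round below 0.12 rad), for 0.2 s.
2. with the block in the bay the lid is fully closed (all of step 1 and value of joint lid below 0.03 rad), for 0.2 s.
3. with the lid closed the plunger is pressed to its stop (value of joint lid below 0.03 rad and value of joint plunger above 0.0105 m), for 0.1 s.
At the end, for the whole second after the job is handed in: The blue block stands at rest on the bay's floor (within 6 mm of its centre, 3.5 mm of the floor, 0.12 rad of the front-to-back direction, upright), the lid is shut (under 0.03 rad) and the plunger is back up (under 3 mm) after having been pressed at least 10.5 of its 12 mm (all of step 2 and value of joint plunger below 0.003 m and linear speed of block_blue below 0.02 m/s); the robot touches nothing.
It fails at once if the blue block is let fall into the bay (horizontal distance between block_blue and bay below 0.03 m and z of block_blue in the frame of incubator below 0.058 m and linear speed of block_blue above 0.3 m/s and contact force between the fingers and block_blue below 0.5 N).
It fails at once if the lid is let fall or slammed (faster than 3 rad/s) (velocity of joint lid below -3 rad/s).
It fails at once if the silver or the dark block is moved more than 12 mm (distance of any of block_silver, block_black from where it was at the start of the episode above 0.012 m).
It fails at once if a bottle is pushed more than 20 mm or tipped (distance of any of reagent_bottle, sample_bottle, small_bottle, weighing_bottle from where it was at the start of the episode above 0.02 m or angle between any of reagent_bottle, sample_bottle, small_bottle, weighing_bottle's own z axis and vertical above 0.3 rad).
It also fails if it takes over 72 s, if anything falls off the work surface, if the arm or the gripper's body presses on something with over 40 N, if the wrist force passes 120 N, or if a joint passes its speed limit or range.

## Robot

A 7-joint arm with a two-finger parallel gripper is mounted at the origin on a cart in front of the work surface, level with it; the furniture and walls round the work are solid. World frame = base frame: x ahead of the robot, y to its left, z up, the work surface at z = 0. Lengths are in m, angles in rad, forces in N, time in s.
With the tool pointing down it reaches from about 0.425 to 0.875 m from the base axis. Payload 4.7 kg.
Tool frame: the origin (TCP) lies midway between the tips of the shut fingers; the grasp point (between the pads) lies 19 mm behind it (robot.grip_depth is the distance from the TCP to the grasp point, in m); z points along the fingers, y is the line along which they close (so a half turn about z gives the same grasp; the last joint's range is limited). The gripper opens to 85 mm and grips with 20 to 120 N. Pads are 22 mm wide; open, the fingers measure 114 mm over their backs; the gripper's body (76 mm by 85 mm) begins 54 mm behind the grasp point. The pads swing forward as they close: fully open they stand 13 mm farther back than shut.
Start: joints at [1.198, 0.321, -0.07, 1.45, 0.023, 1.371, -0.057], TCP at [0.245, -0.602, 0.195] pointing down, gripper open.
Joint ranges: [-2.86, 2.86], [-0.3, 2.09], [-1.38, 1.24], [0.06, 2.45], [-1.56, 4.7], [0.09, 2.05], [-2.69, 2.69]. Speed limits (rad/s): [2.57, 2.57, 3.14, 3.14, 3.14, 3.14, 3.14].

## Interface

Orientations are given as a unit quaternion [w, x, y, z].
In Python, from station import robot gives the robot as it stands.
- The arm moves only by the tool apply_moves, never from a script. Its argument "targets" is a list of rows, each an object of numbers: "tx", "ty", "tz": the shift along the tool's x, y, z in mm; "ax", "ay", "az": the turn, a rotation vector about the tool's x, y, z in degrees; "hand": the opening, from 0 (shut) to 1 (fully open). A call has 1 to 12 rows; each row shifts and turns the commanded pose from where the row before left it, along the tool's axes as they then stand; what a row does not reach is not made up. A row lasts 1/10 s, in which the tool goes at most 50 mm and 8.59 degrees, less where a joint would pass 70% of its speed; a pose out of reach is approached as far as the arm can. A call with a gripper value outside its range is refused whole. The fingers move at their own pace and stop on an object; "newtons" is the grip in N (left out, the last holds). Time passes only in rows, so rows that do not move let the fingers close. It gives the time, the measured TCP pose, the force, the opening and the grip force at its end, in the units of the state.
- robot.state(): the state, without advancing time (a new reading comes with each control period).
- robot.camera(name): name is "scene" or "side" or "wrist"; returns a dict with "img" (400x640x3 uint8, red, green, blue), "mtx" (3x3 intrinsics, pixels), "camera_from_world" (4x4, takes a point from world to camera coordinates). Camera axes: x right, y up, looking along -z (the intrinsics and any distortion apply to the point x, -y, -z); pixel columns grow to the right and rows downward; lengths in m; the calibration is good to about 2 mm. A picture is of the moment at which its call begins. There is no depth.
- robot.close_job(): hands the job in; it is judged then, once.
The state is a dict: "time": time; "joint_positions": joint angles; "dq": joint speeds; "tau": joint torques, N m; "tool_pos": TCP position; "orientation": TCP orientation; "contact_force": force on the tool from outside, world axes, zero at the start; "torque": the same for the moment, N m; "opening": opening from 0.0 (shut) to 1.0 (fully open); "grasp_force": force on a finger pad.
Only numpy, scipy, OpenCV 4.12 (cv2) and the standard library are available. Lean on these libraries where they do the work, as an engineer would, in place of code of your own. Each camera call takes 0.05 s, during which the arm holds its last target. There are 200 camera calls.

## Working session

There is one attempt and no reset: what is moved stays moved. The work goes in short steps, Python scripts to look and compute and a tool call to move; the robot and the scene stay as the last step left them, time stands still between calls to the robot, and variables do not carry over. Pictures are saved under pics/ and viewed, at most 10 in all, crops included, and the job is handed in when it is done.

Besides the shell and the picture viewer there is one more tool, called by a JSON object that holds its "fn" and its "kwargs", one argument or row to a line. apply_moves: Moves the arm, as the interface text tells. Its arguments: {"type":"object","properties":{"targets":{"type":"array"},"newtons":{"type":"number"}},"required":["targets"]}

```bash
ls; mkdir -p pics; python3 - <<'E'
from station import robot
import cv2, numpy as np
s=robot.state(); print(s['time'],s['tool_pos'],s['orientation'],s['opening'],robot.grip_depth)
for n in ['scene','side']:
    c=robot.camera(n); cv2.imwrite(f'pics/{n}0.png',c['img'][:,:,::-1]); 
    print(n,c['mtx'].tolist(),np.round(c['camera_from_world'],4).tolist(),c.keys())
E
```

```text
pics
0.0 [ 0.2449144  -0.60141318  0.19373289] [-9.41178849e-04  9.81354110e-01  1.92206063e-01 -2.32950354e-04] 1.0000312495109132 0.0187
scene [[369.22054215275034, 0.0, 316.33363775578476], [0.0, 369.22054215275034, 194.93128236049807], [0.0, 0.0, 1.0]] [[-0.4573, -0.8891, -0.019, 0.2051], [0.4615, -0.2555, 0.8495, -0.3401], [-0.7602, 0.3798, 0.5272, -0.6193], [0.0, 0.0, 0.0, 1.0]] dict_keys(['img', 'mtx', 'camera_from_world'])
side [[431.6114798717532, 0.0, 316.5120399215457], [0.0, 431.6114798717532, 201.38229608952676], [0.0, 0.0, 1.0]] [[0.9864, -0.1641, -0.0075, -0.5794], [0.0754, 0.4114, 0.9083, -0.0856], [-0.146, -0.8966, 0.4181, -1.3769], [0.0, 0.0, 0.0, 1.0]] dict_keys(['img', 'mtx', 'camera_from_world'])
```

View pics/scene0.png

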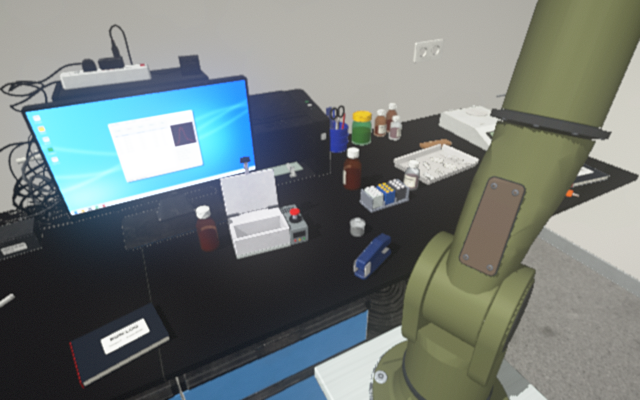

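View pics/side0.png

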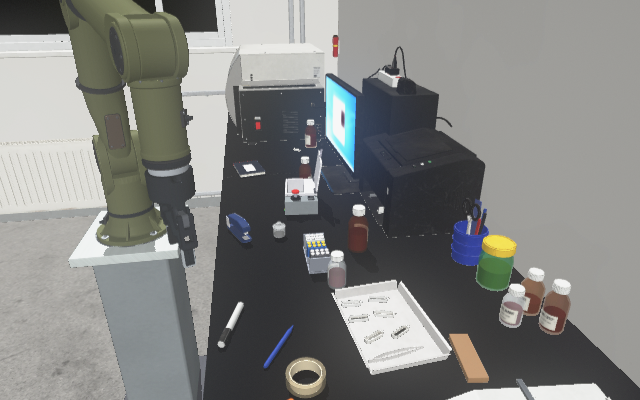

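The scene view shows the incubator near (262,225), lid open, and the rack near (385,195). The side view shows the incubator near (302,193) and the rack near (317,252). I'll enlarge both.

```bash
cat > h.py <<'E'
import numpy as np, cv2
from scipy.spatial.transform import Rotation as R
def proj(c,P):
    T=np.array(c['camera_from_world']);P=np.atleast_2d(P)
    p=P@T[:3,:3].T+T[:3,3]; p=p*[1,-1,-1]; q=p@np.array(c['mtx']).T
    return q[:,:2]/q[:,2:]
def at_z(c,uv,z):
    T=np.array(c['camera_from_world']); o=-T[:3,:3].T@T[:3,3]
    uv=np.atleast_2d(uv); d=np.c_[uv,np.ones(len(uv))]@np.linalg.inv(c['mtx']).T*[1,-1,-1]@T[:3,:3]
    return o+d*((z-o[2])/d[:,2])[:,None]
def frame(x,y,a): 
    return lambda P: np.atleast_2d(P)@np.array([[np.cos(a),np.sin(a),0],[-np.sin(a),np.cos(a),0],[0,0,1]])+[x,y,0]
E
python3 - <<'E'
import cv2
a=cv2.imread('pics/scene0.png')[140:265,190:430]; b=cv2.imread('pics/side0.png')[145:295,220:380]
cv2.imwrite('pics/a.png',cv2.resize(a,None,fx=3.3333,fy=3.3333,interpolation=2)[:, :800]); cv2.imwrite('pics/b.png',cv2.resize(b,None,fx=4,fy=4,interpolation=2))
E
```

```text
(no output)
```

View pics/a.png

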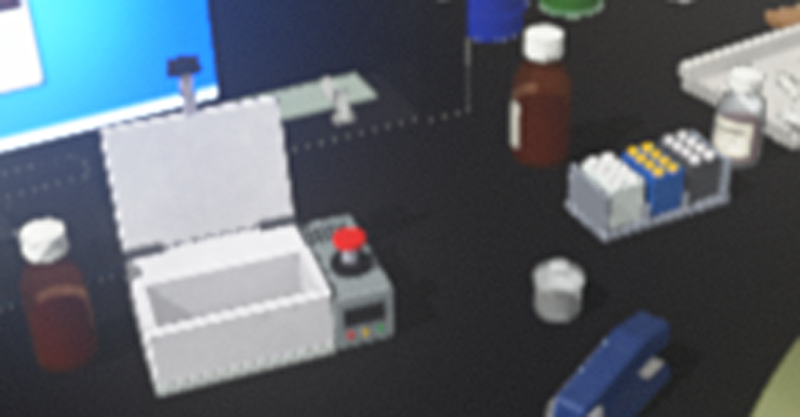

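View pics/b.png

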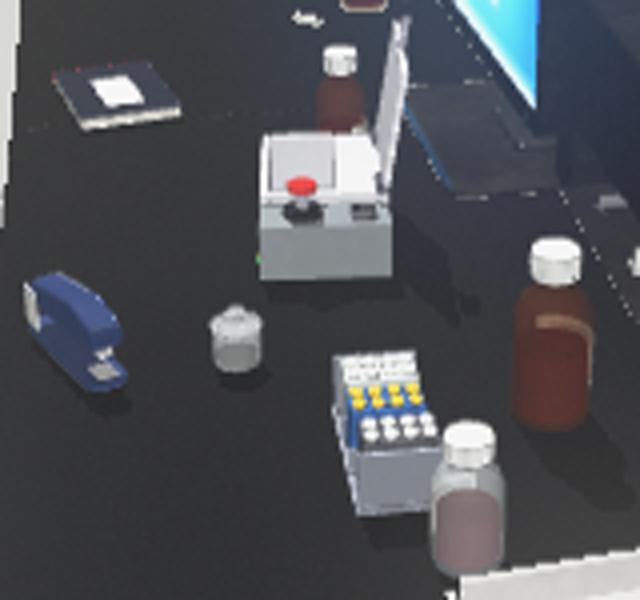

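The scene crop shows the incubator, lid a bit beyond upright, plunger (349,238), and in the rack, left to right, silver, blue (yellow caps 652,159), black. The side crop agrees (plunger 301,186, yellow caps 386,397), and a clear bottle stands close to the black end of the rack.

```bash
cat > fit.py <<'E'
from h import *; from station import robot; from scipy.optimize import least_squares
import pickle
cs=robot.camera('scene');cd=robot.camera('side')
A=lambda p:np.array(p)/3.3333+[190,140]
B=lambda p:np.array(p)/4+[220,145]
def tri(a,b):
    f=lambda X:np.r_[proj(cs,X)[0]-A(a),proj(cd,X)[0]-B(b)]
    r=least_squares(f,[.6,0,.05]); return r.x.round(4),np.abs(r.fun).max().round(2)
def fit(ps,pd,x0):
    def f(q):
        F=frame(*q); return np.r_[(proj(cs,F([p[0] for p in ps]))-A([p[1] for p in ps])).ravel(),(proj(cd,F([p[0] for p in pd]))-B([p[1] for p in pd])).ravel()]
    r=least_squares(f,x0,loss='soft_l1'); return r.x.round(4),r.fun.reshape(-1,2).round(1).tolist()
pl=tri((349,238),(301,186));print('plunger',pl)
for n,a,b in [('blue',(652,159),(386,397)),('silver',(611,169),(380,366)),('black',(690,148),(398,428)),('bigcap',(543,42),(555,260)),('smallcap',(746,82),(470,443)),('weigh',(558,290),(237,340))]: print(n,tri(a,b))
m=lambda *p:np.array(p)/1000
S=[(m(-37,70,0),(157,392)),(m(-37,-70,0),(334,352)),(m(-37,-120,0),(392,335)),(m(0,-97,78),(349,238)),(m(-37,-70,58),(330,292))]
D=[(m(-37,-120,0),(261,279)),(m(75,-120,0),(391,275)),(m(-37,-120,50),(261,206)),(m(75,-120,50),(391,205)),(m(0,-97,78),(301,186))]
print(fit(S,D,[.6,.2,0]))
S=[(m(0,0,51),(652,159)),(m(0,42,51),(611,169)),(m(0,-42,51),(690,148)),(m(-32,69,0),(607,239)),(m(-32,-69,0),(728,200))]
D=[(m(0,0,51),(386,397)),(m(0,42,51),(380,366)),(m(0,-42,51),(398,428)),(m(-32,-69,0),(360,515))]
print(fit(S,D,[.6,-.1,0]))
E
python3 fit.py
```

```text
plunger (array([0.5197, 0.0255, 0.0754]), np.float64(0.15))
blue (array([ 0.5404, -0.2827,  0.0478]), np.float64(0.13))
silver (array([ 0.5433, -0.2401,  0.0482]), np.float64(0.11))
black (array([ 0.541 , -0.3251,  0.0479]), np.float64(0.37))
bigcap (array([ 0.667 , -0.2431,  0.1217]), np.float64(0.28))
smallcap (array([ 0.571 , -0.4084,  0.0832]), np.float64(0.87))
weigh (array([ 0.4501, -0.1258,  0.0164]), np.float64(0.25))
(array([ 0.5303,  0.1236, -0.1097]), [[-0.4, 0.9], [-0.1, -0.7], [0.4, -0.2], [-0.7, -0.8], [-0.2, -0.5], [-0.5, 0.3], [0.2, 0.2], [-1.0, 5.0], [0.1, 4.3], [-0.2, -0.8]])
(array([ 0.5414, -0.2834,  0.005 ]), [[-0.0, -1.2], [0.7, -0.7], [-0.2, -1.4], [-0.4, 0.3], [0.3, -0.3], [0.3, -0.8], [-0.7, -0.5], [-0.0, -0.7], [-0.6, 0.7]])
```

```bash
cat >> h.py <<'E'
def go(s,x,y,z,yaw):
    """total tool shift (mm, in current axes) and rotation vector (deg) to TCP x,y,z, tool down, tool-y azimuth yaw (deg, half-turn chosen nearest)"""
    w,*v=s['orientation']; Rc=R.from_quat([*v,w])
    sh=Rc.inv().apply(np.array([x,y,z])-s['tool_pos'])*1000
    best=None
    for k in (0,180):
        a=np.radians(yaw+k); Y=np.array([np.cos(a),np.sin(a),0]);Z=np.array([0,0,-1.]);X=np.cross(Y,Z)
        rv=(Rc.inv()*R.from_matrix(np.c_[X,Y,Z])).as_rotvec(degrees=True)
        if best is None or np.linalg.norm(rv)<np.linalg.norm(best): best=rv
    print('t',s['time'],'pos',np.round(s['tool_pos'],4),'q7',round(s['joint_positions'][6],2),'open',round(s['opening'],3),'grip',round(s['grasp_force'],1),'F',np.round(s['contact_force'],1))
    print('shift mm',sh.round(1),'then turn deg',best.round(2))
E
python3 - <<'E'
from h import *; from station import robot
go(robot.state(),.541,-.283,.17,0.3)
E
```

```text
t 0.2 pos [ 0.245  -0.6017  0.1942] q7 -0.06 open 0.997 grip 0.0 F [-0.6  0.2  0.2]
shift mm [ 394.3 -183.4   24.3] then turn deg [-6.000e-02 -4.000e-02 -6.813e+01]
```

{"fn": "apply_moves", "kwargs": {
  "targets": [
    {"tx": 40,"ty": -18,"hand": 1},
    {"tx": 40,"ty": -18},
    {"tx": 40,"ty": -18},
    {"tx": 40,"ty": -18},
    {"tx": 40,"ty": -18},
    {"tx": 40,"ty": -18},
    {"tx": 40,"ty": -18},
    {"tx": 40,"ty": -18},
    {"tx": 40,"ty": -18},
    {"tx": 34,"ty": -21}
  ]
}}

```text
$.targets[0]: bad value
```

{"fn": "apply_moves", "kwargs": {
  "targets": [
    {"az": -8.5},
    {"az": -8.5},
    {"az": -8.5},
    {"az": -8.5},
    {"az": -8.5},
    {"az": -8.5},
    {"az": -8.5},
    {"az": -8.5},
    {"tz": 10},
    {"tz": 0}
  ]
}}

```text
$.targets[0]: bad value
```

```bash
python3 - <<'E'
from h import *; from station import robot
go(robot.state(),.541,-.283,.037,0.3)
c=robot.camera('wrist'); cv2.imwrite('pics/w1.png',c['img'][:,:,::-1]); import pickle; pickle.dump(c,open('w1.pkl','wb'))
T=c['camera_from_world'];print((-T[:3,:3].T@T[:3,3]).round(3), proj(c,[.541,-.283,.051]))
E
```

```text
t 0.2 pos [ 0.245  -0.6017  0.1942] q7 -0.06 open 0.997 grip 0.0 F [-0.6  0.2  0.2]
shift mm [ 394.3 -183.2  157.3] then turn deg [-6.000e-02 -4.000e-02 -6.813e+01]
[ 0.313 -0.574  0.372] [[  65.64634927 -363.27368267]]
```

View pics/w1.png

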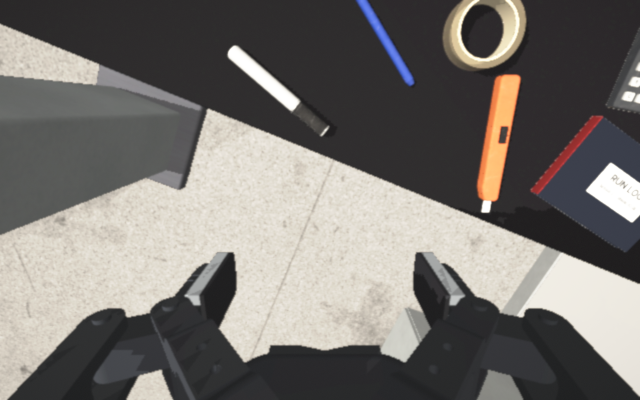

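The move was refused, so this view shows only the floor and open fingers (tips at about (225,265) and (425,265)). I'll give every field in each row.

{"fn": "apply_moves", "kwargs": {
  "targets": [
    {"tx": 40,"ty": -18,"tz": 0,"ax": 0,"ay": 0,"az": 0,"hand": 1},
    {"tx": 40,"ty": -18,"tz": 0,"ax": 0,"ay": 0,"az": 0,"hand": 1},
    {"tx": 40,"ty": -18,"tz": 0,"ax": 0,"ay": 0,"az": 0,"hand": 1},
    {"tx": 40,"ty": -18,"tz": 0,"ax": 0,"ay": 0,"az": 0,"hand": 1},
    {"tx": 40,"ty": -18,"tz": 0,"ax": 0,"ay": 0,"az": 0,"hand": 1},
    {"tx": 40,"ty": -18,"tz": 0,"ax": 0,"ay": 0,"az": 0,"hand": 1},
    {"tx": 40,"ty": -18,"tz": 0,"ax": 0,"ay": 0,"az": 0,"hand": 1},
    {"tx": 40,"ty": -18,"tz": 0,"ax": 0,"ay": 0,"az": 0,"hand": 1},
    {"tx": 40,"ty": -18,"tz": 0,"ax": 0,"ay": 0,"az": 0,"hand": 1},
    {"tx": 34,"ty": -21,"tz": 0,"ax": 0,"ay": 0,"az": 0,"hand": 1}
  ]
}}

```text
time: 1.25
tool_pos: [0.5425, -0.2821, 0.1947]
orientation: [-0.0, 0.981, 0.193, 0.0]
contact_force: [0.2, -0.1, -0.1]
opening: 1.001
grasp_force: 0.0
```

{"fn": "apply_moves", "kwargs": {
  "targets": [
    {"tx": 0,"ty": 0,"tz": 0,"ax": 0,"ay": 0,"az": -8.5,"hand": 1},
    {"tx": 0,"ty": 0,"tz": 0,"ax": 0,"ay": 0,"az": -8.5,"hand": 1},
    {"tx": 0,"ty": 0,"tz": 0,"ax": 0,"ay": 0,"az": -8.5,"hand": 1},
    {"tx": 0,"ty": 0,"tz": 0,"ax": 0,"ay": 0,"az": -8.5,"hand": 1},
    {"tx": 0,"ty": 0,"tz": 0,"ax": 0,"ay": 0,"az": -8.5,"hand": 1},
    {"tx": 0,"ty": 0,"tz": 0,"ax": 0,"ay": 0,"az": -8.5,"hand": 1},
    {"tx": 0,"ty": 0,"tz": 0,"ax": 0,"ay": 0,"az": -8.5,"hand": 1},
    {"tx": 0,"ty": 0,"tz": 0,"ax": 0,"ay": 0,"az": -8.5,"hand": 1},
    {"tx": 0,"ty": 0,"tz": 0,"ax": 0,"ay": 0,"az": 0,"hand": 1}
  ]
}}

```text
time: 2.15
tool_pos: [0.5409, -0.2839, 0.1947]
orientation: [-0.0, 0.706, 0.708, -0.0]
contact_force: [-0.3, 0.4, -0.4]
opening: 1.003
grasp_force: 0.0
```

```bash
python3 - <<'E'
from h import *; from station import robot
go(robot.state(),.541,-.283,.037,0.3)
c=robot.camera('wrist'); cv2.imwrite('pics/w2.png',c['img'][:,:,::-1]); import pickle; pickle.dump(c,open('w2.pkl','wb'))
T=c['camera_from_world'];print((-T[:3,:3].T@T[:3,3]).round(3), proj(c,[.541,-.283,.051]))
E
```

```text
t 2.15 pos [ 0.5409 -0.2839  0.1947] q7 0.35 open 1.003 grip 0.0 F [-0.3  0.4 -0.4]
shift mm [9.000e-01 1.000e-01 1.577e+02] then turn deg [-0.01 -0.01 -0.12]
[ 0.54  -0.21   0.373] [[324.59698523 177.53020935]]
```

View pics/w2.png

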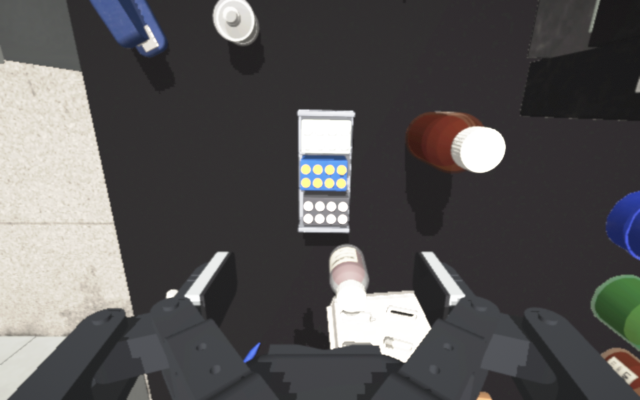

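The wrist view shows the yellow caps centred at about (324,176), predicted (324.6,177.5). The rack is square to the image, so the estimate holds. Next I descend and grip the ends.

{"fn": "apply_moves", "kwargs": {
  "newtons": 50,
  "targets": [
    {"tx": 1,"ty": 0,"tz": 40,"ax": 0,"ay": 0,"az": 0,"hand": 1},
    {"tx": 0,"ty": 0,"tz": 40,"ax": 0,"ay": 0,"az": 0,"hand": 1},
    {"tx": 0,"ty": 0,"tz": 35,"ax": 0,"ay": 0,"az": 0,"hand": 1},
    {"tx": 0,"ty": 0,"tz": 25,"ax": 0,"ay": 0,"az": 0,"hand": 1},
    {"tx": 0,"ty": 0,"tz": 20,"ax": 0,"ay": 0,"az": 0,"hand": 1},
    {"tx": 0,"ty": 0,"tz": 15,"ax": 0,"ay": 0,"az": 0,"hand": 1},
    {"tx": 0,"ty": 0,"tz": 0,"ax": 0,"ay": 0,"az": 0,"hand": 1},
    {"tx": 0,"ty": 0,"tz": 0,"ax": 0,"ay": 0,"az": 0,"hand": 0.4},
    {"tx": 0,"ty": 0,"tz": 0,"ax": 0,"ay": 0,"az": 0,"hand": 0.4},
    {"tx": 0,"ty": 0,"tz": 0,"ax": 0,"ay": 0,"az": 0,"hand": 0.4},
    {"tx": 0,"ty": 0,"tz": 0,"ax": 0,"ay": 0,"az": 0,"hand": 0.4},
    {"tx": 0,"ty": 0,"tz": 0,"ax": 0,"ay": 0,"az": 0,"hand": 0.4}
  ]
}}

```text
time: 3.4
tool_pos: [0.5413, -0.2831, 0.0204]
orientation: [0.0, 0.706, 0.708, 0.0]
contact_force: [-0.7, 0.5, 0.0]
opening: 0.397
grasp_force: 0.0
```

```bash
python3 - <<'E'
from h import *; from station import robot
s=robot.state(); print(s['opening'],s['grasp_force'])
w=robot.camera('wrist')['img']; b=robot.camera('side')['img'][210:310,260:390]
o=np.zeros((600,800,3),np.uint8); o[:300,:]=cv2.resize(w[100:340,60:580],(800,300)); o[300:,:390]=cv2.resize(b,(390,300))
a=robot.camera('scene')['img'][150:230,340:450]; o[300:,395:]=cv2.resize(a,(405,300))
cv2.imwrite('pics/m1.png',o[:,:,::-1])
E
```

```text
0.3971145968055599 0.0
```

View pics/m1.png

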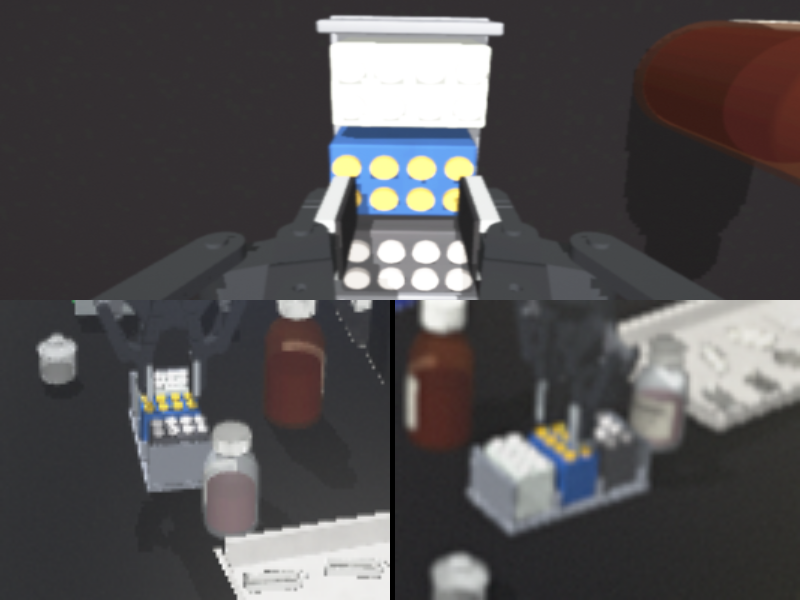

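The fingers appear to hang above the caps instead of beside the block. I'll triangulate the tips and check the reported height.

```bash
python3 - <<'E'
from h import *; from station import robot; from scipy.optimize import least_squares
cs=robot.camera('scene');cd=robot.camera('side');cw=robot.camera('wrist')
s=robot.state(); print(s['tool_pos'],s['opening'],s['joint_positions'])
sh=lambda u,v:(340+(u-395)/3.68,150+(v-300)/3.75)
sd=lambda u,v:(260+u/3,210+(v-300)/3)
sw=lambda u,v:(60+u*.65,100+v*.8)
def tri(L):
    r=least_squares(lambda X:np.concatenate([proj(c,X)[0]-p for c,p in L]),[.54,-.28,.05]);return r.x.round(3),r.fun.round(1)
print(tri([(cs,sh(540,418)),(cd,sd(197,393))]),tri([(cs,sh(574,440)),(cd,sd(150,395))]))
print(tri([(cw,sw(342,180)),(cs,sh(574,440))]))
T=cw['camera_from_world'];print((-T[:3,:3].T@T[:3,3]).round(3))
P=[[.541,-.283,.051],[.541,-.283,.02]]
print(proj(cw,P),[(x[0]-60)/.65 for x in proj(cw,P)],[(x[1]-100)/.8 for x in proj(cw,P)])
E
```

```text
[ 0.54099839 -0.28292692  0.01980989] 0.3995647068582251 [ 0.79764589  0.41611682 -0.4385235   1.72890344  0.20034932  1.04095297
  0.29291818]
(array([ 0.567, -0.28 ,  0.055]), array([ 0.2,  0.4,  0.2, -0.3])) (array([ 0.523, -0.281,  0.057]), array([ 0.1,  0.1,  0.1, -0.1]))
(array([ 0.52 , -0.274,  0.06 ]), array([-0.1,  0.2, -0.9,  0.4]))
[ 0.54  -0.209  0.198]
[[324.85002096 251.28173218]
 [324.7350644  229.07176027]] [np.float64(407.4615707073421), np.float64(407.2847144682317)] [np.float64(189.1021652273314), np.float64(161.3397003412563)]
```

```bash
python3 - <<'E'
from h import *; from station import robot
import pickle
cw=robot.camera('wrist');w2=pickle.load(open('w2.pkl','rb'))
P=np.array([[.541,-.283+d,.051] for d in (.042,0,-.042)])
for c in (w2,cw):
  for dz in (0,.03,-.03): print(dz,proj(c,P-[0,0,dz]).round(1).tolist())
print(cw['mtx'])
img=cw['img'];h=cv2.cvtColor(img,cv2.COLOR_RGB2HSV)
for n,c in (('w2',w2),('now',cw)):
  h=cv2.cvtColor(c['img'],cv2.COLOR_RGB2HSV);m=cv2.inRange(h,(20,120,120),(35,255,255))
  for r in cv2.connectedComponentsWithStats(m)[2][1:]: print(n,r) 
E
```

```text
0 [[324.7, 138.4], [324.6, 177.5], [324.5, 213.9]]
0.03 [[324.7, 135.8], [324.6, 171.9], [324.5, 205.7]]
-0.03 [[324.8, 141.4], [324.6, 184.2], [324.5, 223.6]]
0 [[325.1, 174.5], [324.9, 251.3], [324.7, 317.4]]
0.03 [[324.9, 163.8], [324.8, 229.7], [324.6, 287.7]]
-0.03 [[325.3, 190.3], [325.0, 282.3], [324.8, 358.8]]
[[302.01536956   0.         324.37967264]
 [  0.         302.01536956 199.49445984]
 [  0.           0.           1.        ]]
now [283 226  11   6  14]
now [306 227   2   1   2]
now [310 226   7   4   8]
now [330 227  10   2  10]
now [355 227   5   2   5]
now [351 229   3   4   6]
now [362 228   1   1   1]
now [288 240   3   2   6]
now [358 240   4   5  10]
now [304 252  13   4  15]
now [327 252  13   5  22]
now [350 252   8  17  45]
now [291 254   4  11  29]
```

```bash
python3 - <<'E'
from h import *; import pickle
from station import robot
c=pickle.load(open('w2.pkl','rb')); n=robot.camera('wrist')
for dz in (0,.013,.03,.045):
  print(dz,proj(c,[[.541-.0425,-.284,.195+dz],[.541+.0425,-.284,.195+dz]]).round(0).tolist(), proj(n,[[.541-.017,-.283,.02+dz],[.541+.017,-.283,.02+dz]]).round(0).tolist(), proj(n,[[.541-.026,-.283,.02+dz],[.541+.026,-.283,.02+dz]]).round(0).tolist())
print(n['camera_from_world'].round(3))
o=cv2.resize(n['img'][200:360,200:450],None,fx=3,fy=3,interpolation=2);cv2.imwrite('pics/z.png',o[:,:,::-1])
E
```

```text
0 [[258.0, 229.0], [392.0, 229.0]] [[298.0, 229.0], [352.0, 229.0]] [[284.0, 229.0], [366.0, 229.0]]
0.013 [[253.0, 237.0], [397.0, 238.0]] [[296.0, 238.0], [353.0, 238.0]] [[281.0, 237.0], [369.0, 238.0]]
0.03 [[246.0, 250.0], [404.0, 251.0]] [[293.0, 250.0], [356.0, 251.0]] [[277.0, 250.0], [373.0, 251.0]]
0.045 [[239.0, 264.0], [412.0, 265.0]] [[290.0, 264.0], [360.0, 264.0]] [[272.0, 264.0], [378.0, 264.0]]
[[ 1.     0.002  0.001 -0.54 ]
 [-0.002  0.957 -0.29   0.259]
 [-0.001  0.29   0.957 -0.128]
 [ 0.     0.     0.     1.   ]]
```

View pics/z.png

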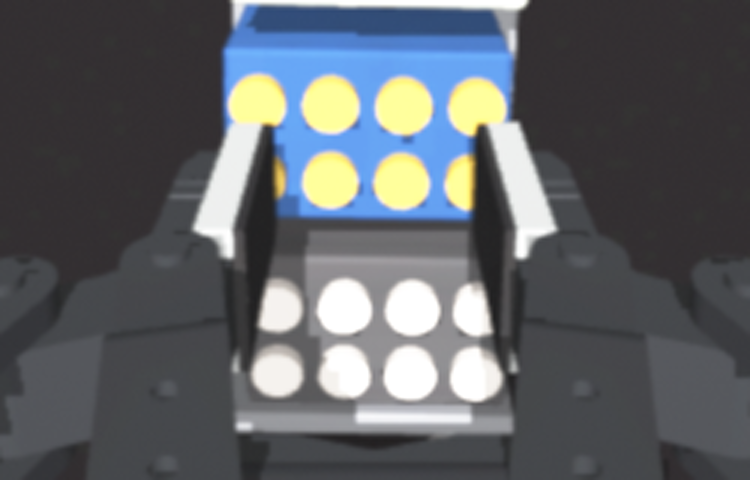

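The tips clearly end above the block top: I compute z≈0.056 while the reported TCP is 0.020, and the camera height checks against the cap spacing. So at this opening the tips sit about 36 mm behind the reported TCP. I'll open and creep down, watching the force.

{"fn": "apply_moves", "kwargs": {
  "targets": [
    {"tx": 0,"ty": 0,"tz": 0,"ax": 0,"ay": 0,"az": 0,"hand": 0.8},
    {"tx": 0,"ty": 0,"tz": 0,"ax": 0,"ay": 0,"az": 0,"hand": 0.8},
    {"tx": 0,"ty": 0,"tz": 0,"ax": 0,"ay": 0,"az": 0,"hand": 0.8},
    {"tx": 0,"ty": 0,"tz": 5,"ax": 0,"ay": 0,"az": 0,"hand": 0.8},
    {"tx": 0,"ty": 0,"tz": 5,"ax": 0,"ay": 0,"az": 0,"hand": 0.8},
    {"tx": 0,"ty": 0,"tz": 5,"ax": 0,"ay": 0,"az": 0,"hand": 0.8},
    {"tx": 0,"ty": 0,"tz": 5,"ax": 0,"ay": 0,"az": 0,"hand": 0.8},
    {"tx": 0,"ty": 0,"tz": 0,"ax": 0,"ay": 0,"az": 0,"hand": 0.8}
  ]
}}

```text
time: 4.6
tool_pos: [0.5402, -0.2825, -0.0014]
orientation: [-0.001, 0.706, 0.708, -0.0]
contact_force: [-0.0, 1.0, 0.0]
opening: 0.795
grasp_force: 0.0
```

```bash
python3 - <<'E'
from h import *; from station import robot
go(robot.state(),.541,-.283,-.014,0.3)
E
```

```text
t 4.6 pos [ 0.5402 -0.2825 -0.0014] q7 0.28 open 0.795 grip 0.0 F [-0.  1.  0.]
shift mm [-0.5  0.8 12.6] then turn deg [-0.09 -0.05 -0.13]
```

{"fn": "apply_moves", "kwargs": {
  "newtons": 50,
  "targets": [
    {"tx": 0,"ty": 0.5,"tz": 4,"ax": 0,"ay": 0,"az": 0,"hand": 0.8},
    {"tx": 0,"ty": 0,"tz": 4,"ax": 0,"ay": 0,"az": 0,"hand": 0.8},
    {"tx": 0,"ty": 0,"tz": 0,"ax": 0,"ay": 0,"az": 0,"hand": 0.5},
    {"tx": 0,"ty": 0,"tz": 0,"ax": 0,"ay": 0,"az": 0,"hand": 0.5},
    {"tx": 0,"ty": 0,"tz": 0,"ax": 0,"ay": 0,"az": 0,"hand": 0.5},
    {"tx": 0,"ty": 0,"tz": 0,"ax": 0,"ay": 0,"az": 0,"hand": 0.5}
  ]
}}

```text
time: 5.2
tool_pos: [0.5414, -0.2829, -0.0083]
orientation: [-0.0, 0.706, 0.708, -0.0]
contact_force: [-0.2, -0.7, -1.5]
opening: 0.595
grasp_force: 54.6
```

{"fn": "apply_moves", "kwargs": {
  "targets": [
    {"tx": 0,"ty": 0,"tz": -5,"ax": 0,"ay": 0,"az": 0,"hand": 0.5},
    {"tx": 0,"ty": 0,"tz": -15,"ax": 0,"ay": 0,"az": 0,"hand": 0.5},
    {"tx": 0,"ty": 0,"tz": -20,"ax": 0,"ay": 0,"az": 0,"hand": 0.5},
    {"tx": 0,"ty": 0,"tz": -20,"ax": 0,"ay": 0,"az": 0,"hand": 0.5},
    {"tx": 0,"ty": 0,"tz": -20,"ax": 0,"ay": 0,"az": 0,"hand": 0.5},
    {"tx": 0,"ty": 0,"tz": 0,"ax": 0,"ay": 0,"az": 0,"hand": 0.5}
  ]
}}

```text
time: 5.8
tool_pos: [0.5443, -0.284, 0.0762]
orientation: [0.004, 0.706, 0.708, 0.001]
contact_force: [0.9, -0.1, -1.4]
opening: 0.595
grasp_force: 54.6
```

{"fn": "apply_moves", "kwargs": {
  "targets": [
    {"tx": 15,"ty": 1,"tz": 0,"ax": 0,"ay": 0,"az": 0,"hand": 0.5},
    {"tx": 25,"ty": 3,"tz": 0,"ax": 0,"ay": 0,"az": 0,"hand": 0.5},
    {"tx": 30,"ty": 3,"tz": 0,"ax": 0,"ay": 0,"az": 0,"hand": 0.5},
    {"tx": 30,"ty": 3,"tz": 0,"ax": 0,"ay": 0,"az": 0,"hand": 0.5},
    {"tx": 30,"ty": 3,"tz": 0,"ax": 0,"ay": 0,"az": 0,"hand": 0.5},
    {"tx": 25,"ty": 3,"tz": 0,"ax": 0,"ay": 0,"az": 0,"hand": 0.5},
    {"tx": 15,"ty": 3,"tz": 0,"ax": 0,"ay": 0,"az": 0,"hand": 0.5},
    {"tx": 0,"ty": 0,"tz": 0,"ax": 0,"ay": 0,"az": 0,"hand": 0.5}
  ]
}}

```text
time: 6.6
tool_pos: [0.5598, -0.1089, 0.0711]
orientation: [-0.001, 0.704, 0.71, 0.0]
contact_force: [0.3, 0.5, -1.5]
opening: 0.595
grasp_force: 54.5
```

```bash
python3 - <<'E'
from h import *; from station import robot
s=robot.state();go(s,.56,-.11,-.0143,0)
for n in('scene','side'):
  c=robot.camera(n);h=cv2.cvtColor(c['img'],cv2.COLOR_RGB2HSV);m=cv2.inRange(h,(20,120,100),(35,255,255))
  p=proj(c,[.56,-.11,.13])[0];ys,xs=np.nonzero(m);k=(abs(xs-p[0])<25)&(abs(ys-p[1])<30);print(n,p.round(1),xs[k].mean(),ys[k].mean(),k.sum())
E
```

```text
t 6.6 pos [ 0.5598 -0.1089  0.0711] q7 0.03 open 0.595 grip 54.5 F [ 0.3  0.5 -1.5]
shift mm [-1.3  0.3 85.4] then turn deg [-0.06 -0.1   0.46]
scene [332.4 174.3] 329.6 173.775 40
side [313.2 191.6] 313.5 191.73529411764707 34
```

{"fn": "apply_moves", "kwargs": {
  "targets": [
    {"tx": 0,"ty": 0,"tz": 20,"ax": 0,"ay": 0,"az": 0,"hand": 0.5},
    {"tx": 0,"ty": 0,"tz": 25,"ax": 0,"ay": 0,"az": 0,"hand": 0.5},
    {"tx": 0,"ty": 0,"tz": 20,"ax": 0,"ay": 0,"az": 0,"hand": 0.5},
    {"tx": 0,"ty": 0,"tz": 10,"ax": 0,"ay": 0,"az": 0,"hand": 0.5},
    {"tx": 0,"ty": 0,"tz": 5,"ax": 0,"ay": 0,"az": 0,"hand": 0.5},
    {"tx": 0,"ty": 0,"tz": 3,"ax": 0,"ay": 0,"az": 0,"hand": 0.5},
    {"tx": 0,"ty": 0,"tz": 2,"ax": 0,"ay": 0,"az": 0,"hand": 0.5},
    {"tx": 0,"ty": 0,"tz": 0,"ax": 0,"ay": 0,"az": 0,"hand": 0.5},
    {"tx": 0,"ty": 0,"tz": 0,"ax": 0,"ay": 0,"az": 0,"hand": 0.5}
  ]
}}

```text
time: 7.6
tool_pos: [0.5606, -0.113, -0.0125]
orientation: [0.001, 0.706, 0.708, 0.0]
contact_force: [0.0, -0.7, -2.3]
opening: 0.593
grasp_force: 54.3
```

{"fn": "apply_moves", "kwargs": {
  "targets": [
    {"tx": 0,"ty": 0,"tz": 1,"ax": 0,"ay": 0,"az": 0,"hand": 0.5},
    {"tx": 0,"ty": 0,"tz": 0,"ax": 0,"ay": 0,"az": 0,"hand": 0.5}
  ]
}}

```text
time: 7.8
tool_pos: [0.5601, -0.1129, -0.014]
orientation: [0.0, 0.706, 0.708, -0.0]
contact_force: [-1.1, 0.1, -1.6]
opening: 0.598
grasp_force: 54.3
```

{"fn": "apply_moves", "kwargs": {
  "targets": [
    {"tx": 0,"ty": 0,"tz": 1,"ax": 0,"ay": 0,"az": 0,"hand": 0.5},
    {"tx": 0,"ty": 0,"tz": 1,"ax": 0,"ay": 0,"az": 0,"hand": 0.5},
    {"tx": 0,"ty": 0,"tz": 0,"ax": 0,"ay": 0,"az": 0,"hand": 0.5}
  ]
}}

```text
time: 8.1
tool_pos: [0.5603, -0.1129, -0.0144]
orientation: [0.0, 0.706, 0.708, -0.0]
contact_force: [-2.7, 0.4, 9.9]
opening: 0.592
grasp_force: 55.9
```

{"fn": "apply_moves", "kwargs": {
  "targets": [
    {"tx": 0,"ty": 0,"tz": -1,"ax": 0,"ay": 0,"az": 0,"hand": 0.9},
    {"tx": 0,"ty": 0,"tz": 0,"ax": 0,"ay": 0,"az": 0,"hand": 0.9},
    {"tx": 0,"ty": 0,"tz": 0,"ax": 0,"ay": 0,"az": 0,"hand": 0.9},
    {"tx": 0,"ty": 0,"tz": 0,"ax": 0,"ay": 0,"az": 0,"hand": 0.9},
    {"tx": 0,"ty": 0,"tz": -25,"ax": 0,"ay": 0,"az": 0,"hand": 0.9},
    {"tx": 0,"ty": 0,"tz": -30,"ax": 0,"ay": 0,"az": 0,"hand": 0.9},
    {"tx": 0,"ty": 0,"tz": -20,"ax": 0,"ay": 0,"az": 0,"hand": 0.9},
    {"tx": 0,"ty": 0,"tz": 0,"ax": 0,"ay": 0,"az": -8.5,"hand": 0.9},
    {"tx": 0,"ty": 0,"tz": 0,"ax": 0,"ay": 0,"az": -8.5,"hand": 0.9},
    {"tx": 0,"ty": 0,"tz": 0,"ax": 0,"ay": 0,"az": -8.5,"hand": 0.9}
  ]
}}

```text
time: 9.1
tool_pos: [0.5601, -0.1129, 0.06]
orientation: [0.0, 0.53, 0.848, -0.0]
contact_force: [0.5, 0.5, 0.5]
opening: 0.906
grasp_force: 0.0
```

{"fn": "apply_moves", "kwargs": {
  "targets": [
    {"tx": 0,"ty": 0,"tz": 0,"ax": 0,"ay": 0,"az": -8.5,"hand": 0.9},
    {"tx": 0,"ty": 0,"tz": 0,"ax": 0,"ay": 0,"az": -8.5,"hand": 0.9},
    {"tx": 0,"ty": 0,"tz": 0,"ax": 0,"ay": 0,"az": -8.5,"hand": 0.9},
    {"tx": 0,"ty": 0,"tz": 0,"ax": 0,"ay": 0,"az": -8.5,"hand": 0.9},
    {"tx": 0,"ty": 0,"tz": 0,"ax": 0,"ay": 0,"az": -8.5,"hand": 0.9},
    {"tx": 0,"ty": 0,"tz": 0,"ax": 0,"ay": 0,"az": -8.5,"hand": 0.9},
    {"tx": 0,"ty": 0,"tz": 0,"ax": 0,"ay": 0,"az": -8.5,"hand": 0.9},
    {"tx": 0,"ty": 0,"tz": 0,"ax": 0,"ay": 0,"az": -5,"hand": 0.9},
    {"tx": 0,"ty": 0,"tz": 0,"ax": 0,"ay": 0,"az": 0,"hand": 0.9}
  ]
}}

```text
time: 10.0
tool_pos: [0.56, -0.1129, 0.0596]
orientation: [-0.0, -0.001, 1.0, 0.0]
contact_force: [-0.8, 0.5, -0.6]
opening: 0.902
grasp_force: 0.0
```

```bash
cat > blue.py <<'E'
from h import *; from station import robot; from scipy.optimize import least_squares
def caps(guess,zc,wrist=True):
    """centre of yellow caps from all cameras (px window around guess), z fixed"""
    for n in('scene','side')+(('wrist',) if wrist else ()):
        c=robot.camera(n);h=cv2.cvtColor(c['img'],cv2.COLOR_RGB2HSV);m=cv2.inRange(h,(18,90,90),(36,255,255))
        p=proj(c,[*guess,zc])[0];w=70 if n=='wrist' else 25;ys,xs=np.nonzero(m);k=(abs(xs-p[0])<w)&(abs(ys-p[1])<w)
        if k.sum()<4: print(n,'none');continue
        r=cv2.minAreaRect(np.c_[xs[k],ys[k]].astype(np.float32))
        pts=at_z(c,cv2.boxPoints(r),zc)[:,:2];e=np.diff(pts,axis=0);l=e[np.argmax(np.linalg.norm(e,axis=1))]
        print(n,k.sum(),'centre',at_z(c,[r[0]],zc)[0,:2].round(4),'mean',at_z(c,[[xs[k].mean(),ys[k].mean()]],zc)[0,:2].round(4),'long dir deg',(np.degrees(np.arctan2(l[1],l[0]))%180).round(1),'len',(np.linalg.norm(e,axis=1)*1e3).round(1))
E
python3 - <<'E'
from blue import *
go(robot.state(),.56,-.113,-.016,90)
caps((.56,-.113),.045)
E
```

```text
t 10.0 pos [ 0.56   -0.1129  0.0596] q7 1.51 open 0.902 grip 0.0 F [-0.8  0.5 -0.6]
shift mm [-0.1 -0.2 75.6] then turn deg [ 0.02 -0.01  0.16]
scene 65 centre [ 0.5602 -0.1125] mean [ 0.5616 -0.1113] long dir deg 178.5 len [31.5 61.5 29.5]
side 53 centre [ 0.56   -0.1115] mean [ 0.5596 -0.1116] long dir deg 179.5 len [47.9 35.  46.7]
wrist 1259 centre [ 0.5592 -0.1117] mean [ 0.5588 -0.1118] long dir deg 1.1 len [23.7 48.8 25.4]
```

{"fn": "apply_moves", "kwargs": {
  "newtons": 50,
  "targets": [
    {"tx": 0,"ty": 1,"tz": 25,"ax": 0,"ay": 0,"az": 0,"hand": 0.9},
    {"tx": 0,"ty": 0,"tz": 25,"ax": 0,"ay": 0,"az": 0,"hand": 0.9},
    {"tx": 0,"ty": 0,"tz": 15,"ax": 0,"ay": 0,"az": 0,"hand": 0.9},
    {"tx": 0,"ty": 0,"tz": 10,"ax": 0,"ay": 0,"az": 0,"hand": 0.9},
    {"tx": 0,"ty": 0,"tz": 0,"ax": 0,"ay": 0,"az": 0,"hand": 0.3},
    {"tx": 0,"ty": 0,"tz": 0,"ax": 0,"ay": 0,"az": 0,"hand": 0.3},
    {"tx": 0,"ty": 0,"tz": 0,"ax": 0,"ay": 0,"az": 0,"hand": 0.3},
    {"tx": 0,"ty": 0,"tz": 0,"ax": 0,"ay": 0,"az": 0,"hand": 0.3},
    {"tx": 0,"ty": 0,"tz": 0,"ax": 0,"ay": 0,"az": 0,"hand": 0.3},
    {"tx": 0,"ty": 0,"tz": 0,"ax": 0,"ay": 0,"az": 0,"hand": 0.3}
  ]
}}

```text
time: 11.15
tool_pos: [0.5613, -0.1119, -0.0138]
orientation: [0.001, -0.001, 1.0, -0.0]
contact_force: [-1.2, 1.1, 5.9]
opening: 0.386
grasp_force: 51.3
```

{"fn": "apply_moves", "kwargs": {
  "targets": [
    {"tx": 0,"ty": 0,"tz": -10,"ax": 0,"ay": 0,"az": 0,"hand": 0.3},
    {"tx": 0,"ty": 0,"tz": -25,"ax": 0,"ay": 0,"az": 0,"hand": 0.3},
    {"tx": 0,"ty": 0,"tz": -30,"ax": 0,"ay": 0,"az": 0,"hand": 0.3},
    {"tx": 0,"ty": 0,"tz": -30,"ax": 0,"ay": 0,"az": 0,"hand": 0.3},
    {"tx": 0,"ty": 0,"tz": -25,"ax": 0,"ay": 0,"az": 0,"hand": 0.3},
    {"tx": 0,"ty": 0,"tz": -20,"ax": 0,"ay": 0,"az": 0,"hand": 0.3},
    {"tx": 0,"ty": 0,"tz": 0,"ax": 0,"ay": 0,"az": 6.3,"hand": 0.3},
    {"tx": 0,"ty": 0,"tz": 0,"ax": 0,"ay": 0,"az": 0,"hand": 0.3}
  ]
}}

```text
time: 11.95
tool_pos: [0.5597, -0.1121, 0.1254]
orientation: [0.0, 0.054, 0.999, -0.0]
contact_force: [-0.2, -0.5, -3.1]
opening: 0.392
grasp_force: 50.5
```

```bash
python3 - <<'E'
from blue import *
go(robot.state(),.53,.124,.126,83.7)
E
```

```text
t 11.95 pos [ 0.5597 -0.1121  0.1254] q7 1.44 open 0.392 grip 50.5 F [-0.2 -0.5 -3.1]
shift mm [ 55.  231.5  -0.9] then turn deg [-0.05  0.01  0.12]
```

{"fn": "apply_moves", "kwargs": {
  "targets": [
    {"tx": 5,"ty": 15,"tz": 0,"ax": 0,"ay": 0,"az": 0,"hand": 0.3},
    {"tx": 8,"ty": 30,"tz": 0,"ax": 0,"ay": 0,"az": 0,"hand": 0.3},
    {"tx": 8,"ty": 35,"tz": 0,"ax": 0,"ay": 0,"az": 0,"hand": 0.3},
    {"tx": 8,"ty": 35,"tz": 0,"ax": 0,"ay": 0,"az": 0,"hand": 0.3},
    {"tx": 8,"ty": 35,"tz": 0,"ax": 0,"ay": 0,"az": 0,"hand": 0.3},
    {"tx": 8,"ty": 35,"tz": 0,"ax": 0,"ay": 0,"az": 0,"hand": 0.3},
    {"tx": 6,"ty": 30,"tz": 0,"ax": 0,"ay": 0,"az": 0,"hand": 0.3},
    {"tx": 4,"ty": 16,"tz": 0,"ax": 0,"ay": 0,"az": 0,"hand": 0.3},
    {"tx": 0,"ty": 0,"tz": 0,"ax": 0,"ay": 0,"az": 0,"hand": 0.3},
    {"tx": 0,"ty": 0,"tz": 0,"ax": 0,"ay": 0,"az": 0,"hand": 0.3}
  ]
}}

```text
time: 12.95
tool_pos: [0.529, 0.1239, 0.1241]
orientation: [-0.001, 0.052, 0.999, -0.0]
contact_force: [0.7, -0.3, -3.0]
opening: 0.386
grasp_force: 50.4
```

```bash
python3 - <<'E'
from blue import *; import pickle
go(robot.state(),.53,.124,.126,83.7)
c=robot.camera('wrist'); pickle.dump(c,open('w3.pkl','wb')); cv2.imwrite('pics/w3.png',cv2.resize(c['img'][:,:,::-1],(800,500),interpolation=2))
F=frame(.5303,.1236,-.1097)
print((proj(c,F(np.array([[-37,70,58],[-37,-70,58],[75,70,58],[75,-70,58],[-29,62,58],[-29,-62,58],[29,62,58],[29,-62,58],[0,-97,80],[-37,-120,50]])/1000))*1.25).round(0).tolist())
caps((.53,.124),.184)
E
```

```text
t 12.95 pos [0.529  0.1239 0.1241] q7 1.02 open 0.386 grip 50.4 F [ 0.7 -0.3 -3. ]
shift mm [-1.   0.2 -1.9] then turn deg [-0.06 -0.08  0.32]
[[514.0, 197.0], [298.0, 196.0], [501.0, 349.0], [310.0, 348.0], [501.0, 209.0], [312.0, 209.0], [494.0, 291.0], [317.0, 290.0], [250.0, 261.0], [227.0, 194.0]]
scene 57 centre [0.521  0.1243] mean [0.5209 0.1242] long dir deg 168.1 len [25.3 46.6 24.1]
side 15 centre [0.5282 0.1172] mean [0.5252 0.1178] long dir deg 169.2 len [45.  21.9 44.4]
wrist 2845 centre [0.5262 0.1216] mean [0.5261 0.1219] long dir deg 175.2 len [23.2 48.2 25.7]
```

View pics/w3.png

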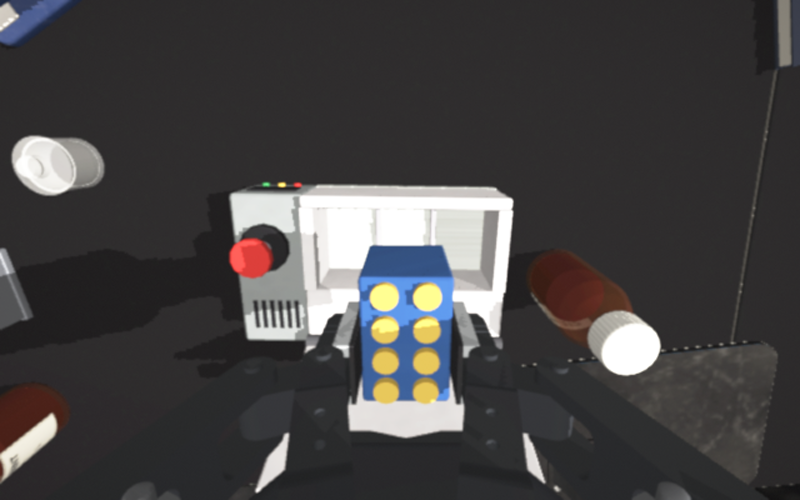

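The view shows the bay square to the tool: inner front corners at (315,208) and (499,208), predicted (312,209) and (501,209). The plunger head is at (252,258), predicted (250,261), and the rib front ends are near (375,215) and (433,215). The block is held straight.

```bash
python3 - <<'E'
from blue import *; import pickle
w=pickle.load(open('w3.pkl','rb'))
F=frame(.5303,.1236,-.1097)
print('ribs pred',(proj(w,F(np.array([[-29,21.5,14],[-29,-21.5,14],[-10,21.5,14],[-10,-21.5,14],[-29,21.5,8],[-29,-21.5,8]])/1000))*1.25).round(0).tolist())
L=[]
for n,wn in(('scene',15),('side',15),('wrist',70)):
    c=w if n=='wrist' else robot.camera(n);h=cv2.cvtColor(c['img'],cv2.COLOR_RGB2HSV);m=cv2.inRange(h,(18,90,90),(36,255,255))
    p=proj(c,[.526,.122,.183])[0];ys,xs=np.nonzero(m);k=(abs(xs-p[0])<wn)&(abs(ys-p[1])<wn)
    r=cv2.minAreaRect(np.c_[xs[k],ys[k]].astype(np.float32));L.append((c,np.array(r[0]),1))
for sel in([0,2],[0,1,2],[1,2],[0,1]):
    r=least_squares(lambda X:np.concatenate([proj(L[i][0],X)[0]-L[i][1] for i in sel]),[.53,.12,.18]);print(sel,r.x.round(4),r.fun.round(1))
g=cv2.cvtColor(w['img'],cv2.COLOR_RGB2GRAY).astype(int)
for v in (172,176,180): print(v,g[v,290:360].tolist())
print([g[v,340] for v in range(150,200)],[g[v,320] for v in range(145,180)])
E
```

```text
ribs pred [[434.0, 198.0], [378.0, 198.0], [434.0, 223.0], [379.0, 222.0], [434.0, 197.0], [379.0, 197.0]]
[0, 2] [0.5261 0.1233 0.1824] [-0.4 -0.  -0.1 -0. ]
[0, 1, 2] [0.5267 0.1232 0.1814] [-0.5  0.2 -0.6  0.2 -0.1  0.1]
[1, 2] [0.527  0.1232 0.1809] [-0.5  0.3  0.   0.1]
[0, 1] [0.5281 0.1218 0.1815] [-0.1 -0.2 -0.2  0.3]
172 [255, 255, 255, 255, 255, 255, 255, 243, 227, 221, 219, 237, 248, 250, 253, 255, 255, 255, 255, 255, 255, 255, 255, 255, 255, 255, 255, 255, 255, 255, 255, 255, 255, 255, 255, 255, 255, 255, 255, 255, 255, 255, 255, 255, 255, 255, 255, 255, 254, 243, 227, 226, 225, 216, 201, 231, 247, 250, 246, 233, 227, 226, 226, 226, 226, 226, 226, 226, 226, 227]
176 [255, 255, 255, 255, 255, 255, 255, 254, 239, 218, 213, 236, 248, 250, 252, 255, 255, 255, 255, 255, 255, 255, 255, 255, 255, 255, 255, 255, 255, 255, 255, 255, 255, 255, 255, 255, 255, 255, 255, 255, 255, 255, 255, 255, 255, 255, 255, 255, 254, 246, 226, 221, 219, 206, 194, 234, 248, 249, 242, 226, 221, 220, 220, 220, 221, 220, 221, 221, 221, 221]
180 [255, 255, 255, 255, 255, 253, 238, 224, 222, 217, 211, 23
[... 863 characters left out ...]
 np.int64(224), np.int64(221), np.int64(222), np.int64(223), np.int64(224), np.int64(224), np.int64(223), np.int64(204), np.int64(130), np.int64(82), np.int64(79), np.int64(78)] [np.int64(46), np.int64(47), np.int64(57), np.int64(110), np.int64(183), np.int64(217), np.int64(205), np.int64(198), np.int64(197), np.int64(197), np.int64(198), np.int64(200), np.int64(232), np.int64(254), np.int64(255), np.int64(255), np.int64(255), np.int64(255), np.int64(255), np.int64(255), np.int64(255), np.int64(251), np.int64(244), np.int64(255), np.int64(255), np.int64(255), np.int64(255), np.int64(255), np.int64(255), np.int64(255), np.int64(255), np.int64(255), np.int64(255), np.int64(255), np.int64(255)]
```

{"fn": "apply_moves", "kwargs": {
  "targets": [
    {"tx": -2.3,"ty": 0.3,"tz": 10,"ax": 0,"ay": 0,"az": 0,"hand": 0.3},
    {"tx": 0,"ty": 0,"tz": 20,"ax": 0,"ay": 0,"az": 0,"hand": 0.3},
    {"tx": 0,"ty": 0,"tz": 20,"ax": 0,"ay": 0,"az": 0,"hand": 0.3},
    {"tx": 0,"ty": 0,"tz": 10,"ax": 0,"ay": 0,"az": 0,"hand": 0.3},
    {"tx": 0,"ty": 0,"tz": 8,"ax": 0,"ay": 0,"az": 0,"hand": 0.3},
    {"tx": 0,"ty": 0,"tz": 0,"ax": 0,"ay": 0,"az": 0,"hand": 0.3}
  ]
}}

```text
time: 13.85
tool_pos: [0.5318, 0.1236, 0.0558]
orientation: [-0.001, 0.054, 0.999, -0.0]
contact_force: [-0.8, -0.0, -2.5]
opening: 0.383
grasp_force: 50.4
```

```bash
python3 - <<'E'
from blue import *
s=robot.state();go(s,.531,.124,-.007,83.7)
w=robot.camera('wrist');F=frame(.5300,.1236,-.1097)
print((proj(w,F(np.array([[-37,70,58],[-37,-70,58],[-29,62,58],[-29,-62,58],[-26,17,68],[-26,-17,68]])/1000))).round(1).tolist())
caps((.53,.124),.114)
cv2.imwrite('pics/w4.png',cv2.resize(w['img'][100:350,140:460][:,:,::-1],(640,500),interpolation=2))
E
```

```text
t 13.85 pos [0.5318 0.1236 0.0558] q7 0.96 open 0.383 grip 50.4 F [-0.8 -0.  -2.5]
shift mm [ 0.7  0.3 62.8] then turn deg [-0.01 -0.1   0.16]
[[443.5, 170.6], [206.8, 170.2], [428.6, 183.7], [221.7, 183.4], [355.0, 192.9], [295.4, 192.8]]
scene 64 centre [0.5307 0.1236] mean [0.5289 0.1243] long dir deg 172.7 len [25.9 50.6 24.5]
side 12 centre [0.5326 0.1276] mean [0.5326 0.1276] long dir deg 169.4 len [42.6 20.  42.1]
wrist 2870 centre [0.5311 0.1235] mean [0.5309 0.1235] long dir deg 175.4 len [24.2 49.6 26.9]
```

View pics/w4.png

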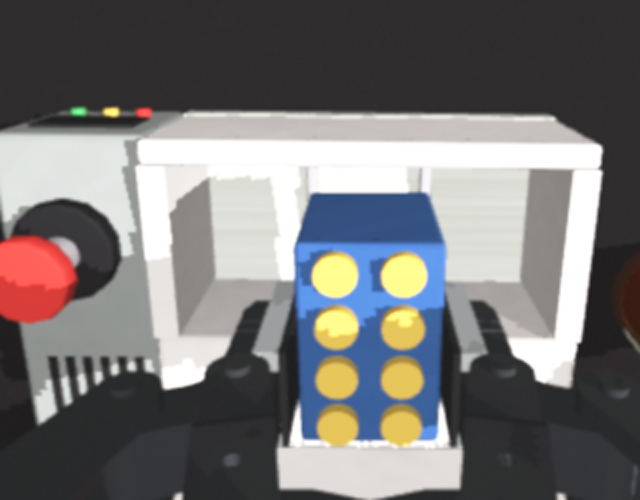

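The bottom front edge of the block is at row 197 (columns 295–357), where a centred block would show row 193. The rim matches its prediction within 1 px, so I'll shift about 1.5 mm forward and lower.

{"fn": "apply_moves", "kwargs": {
  "targets": [
    {"tx": 1.5,"ty": -0.3,"tz": 0,"ax": 0,"ay": 0,"az": 0,"hand": 0.3},
    {"tx": 0,"ty": 0,"tz": 6,"ax": 0,"ay": 0,"az": 0,"hand": 0.3},
    {"tx": 0,"ty": 0,"tz": 8,"ax": 0,"ay": 0,"az": 0,"hand": 0.3},
    {"tx": 0,"ty": 0,"tz": 8,"ax": 0,"ay": 0,"az": 0,"hand": 0.3},
    {"tx": 0,"ty": 0,"tz": 8,"ax": 0,"ay": 0,"az": 0,"hand": 0.3},
    {"tx": 0,"ty": 0,"tz": 8,"ax": 0,"ay": 0,"az": 0,"hand": 0.3},
    {"tx": 0,"ty": 0,"tz": 6,"ax": 0,"ay": 0,"az": 0,"hand": 0.3},
    {"tx": 0,"ty": 0,"tz": 4,"ax": 0,"ay": 0,"az": 0,"hand": 0.3},
    {"tx": 0,"ty": 0,"tz": 0,"ax": 0,"ay": 0,"az": 0,"hand": 0.3}
  ]
}}

```text
time: 14.95
tool_pos: [0.5304, 0.1236, 0.0081]
orientation: [-0.001, 0.053, 0.999, -0.0]
contact_force: [0.2, -0.2, -2.6]
opening: 0.385
grasp_force: 50.4
```

{"fn": "apply_moves", "kwargs": {
  "targets": [
    {"tx": 0,"ty": 0,"tz": 4,"ax": 0,"ay": 0,"az": 0,"hand": 0.3},
    {"tx": 0,"ty": 0,"tz": 4,"ax": 0,"ay": 0,"az": 0,"hand": 0.3},
    {"tx": 0,"ty": 0,"tz": 3,"ax": 0,"ay": 0,"az": 0,"hand": 0.3},
    {"tx": 0,"ty": 0,"tz": 2,"ax": 0,"ay": 0,"az": 0,"hand": 0.3},
    {"tx": 0,"ty": 0,"tz": 0,"ax": 0,"ay": 0,"az": 0,"hand": 0.3}
  ]
}}

```text
time: 15.45
tool_pos: [0.5306, 0.1236, -0.0045]
orientation: [-0.0, 0.054, 0.999, -0.0]
contact_force: [-0.3, 0.2, -2.9]
opening: 0.387
grasp_force: 50.4
```

{"fn": "apply_moves", "kwargs": {
  "targets": [
    {"tx": 0,"ty": 0,"tz": 1,"ax": 0,"ay": 0,"az": 0,"hand": 0.3},
    {"tx": 0,"ty": 0,"tz": 1,"ax": 0,"ay": 0,"az": 0,"hand": 0.3},
    {"tx": 0,"ty": 0,"tz": 0,"ax": 0,"ay": 0,"az": 0,"hand": 0.3}
  ]
}}

```text
time: 15.75
tool_pos: [0.531, 0.1237, -0.0058]
orientation: [0.0, 0.054, 0.999, -0.0]
contact_force: [-0.8, -0.1, 0.9]
opening: 0.383
grasp_force: 50.7
```

{"fn": "apply_moves", "kwargs": {
  "targets": [
    {"tx": 0,"ty": 0,"tz": 1,"ax": 0,"ay": 0,"az": 0,"hand": 0.3},
    {"tx": 0,"ty": 0,"tz": 0,"ax": 0,"ay": 0,"az": 0,"hand": 0.3}
  ]
}}

```text
time: 15.95
tool_pos: [0.531, 0.1236, -0.0059]
orientation: [0.0, 0.054, 0.999, -0.001]
contact_force: [-5.1, -1.4, 10.3]
opening: 0.382
grasp_force: 51.9
```

{"fn": "apply_moves", "kwargs": {
  "targets": [
    {"tx": 0,"ty": 0,"tz": -0.5,"ax": 0,"ay": 0,"az": 0,"hand": 0.6},
    {"tx": 0,"ty": 0,"tz": 0,"ax": 0,"ay": 0,"az": 0,"hand": 0.6},
    {"tx": 0,"ty": 0,"tz": 0,"ax": 0,"ay": 0,"az": 0,"hand": 0.6},
    {"tx": 0,"ty": 0,"tz": 0,"ax": 0,"ay": 0,"az": 0,"hand": 0.6},
    {"tx": 0,"ty": 0,"tz": -10,"ax": 0,"ay": 0,"az": 0,"hand": 0.6},
    {"tx": 0,"ty": 0,"tz": -20,"ax": 0,"ay": 0,"az": 0,"hand": 0.6},
    {"tx": 0,"ty": 0,"tz": -30,"ax": 0,"ay": 0,"az": 0,"hand": 0.6},
    {"tx": 0,"ty": 0,"tz": -30,"ax": 0,"ay": 0,"az": 0,"hand": 0.6},
    {"tx": 0,"ty": 0,"tz": -30,"ax": 0,"ay": 0,"az": 0,"hand": 0.6},
    {"tx": 0,"ty": 0,"tz": -30,"ax": 0,"ay": 0,"az": 0,"hand": 0.6},
    {"tx": 0,"ty": 0,"tz": -30,"ax": 0,"ay": 0,"az": 0,"hand": 0.6},
    {"tx": 0,"ty": 0,"tz": 0,"ax": 0,"ay": 0,"az": 0,"hand": 0.6}
  ]
}}

```text
time: 17.15
tool_pos: [0.5336, 0.1249, 0.1783]
orientation: [0.004, 0.053, 0.999, 0.0]
contact_force: [0.9, 0.9, -0.0]
opening: 0.598
grasp_force: 0.0
```

```bash
python3 - <<'E'
from blue import *; import pickle
go(robot.state(),.53,.124,.2,83.7)
caps((.53,.124),.053)
c=robot.camera('scene');h=cv2.cvtColor(c['img'],cv2.COLOR_RGB2HSV)
pickle.dump([robot.camera(n) for n in('scene','side','wrist')],open('c5.pkl','wb'))
F=frame(.5298,.1236,-.1097)
for th in(1.5,1.6,1.7,1.8,1.9):
    a=th+np.arctan2(3.5,145); P=F(np.array([[68-145*np.cos(a),0,60.5+145*np.sin(a)]])/1000)
    print(th,P.round(3),[proj(robot.camera(n),P)[0].round(0).tolist() for n in('scene','side','wrist')])
cam=pickle.load(open('c5.pkl','rb'))
g=cv2.cvtColor(cam[0]['img'],cv2.COLOR_RGB2GRAY)
print(g[152:180:1,238:256:1])
E
```

```text
t 17.15 pos [0.5336 0.1249 0.1783] q7 1.05 open 0.598 grip 0.0 F [ 0.9  0.9 -0. ]
shift mm [  3.3  -1.3 -21.8] then turn deg [0.08 0.46 0.18]
scene 64 centre [0.5297 0.1239] mean [0.5296 0.124 ] long dir deg 165.3 len [26.3 42.3 25.3]
side 29 centre [0.5304 0.1231] mean [0.5306 0.1197] long dir deg 169.5 len [43.3 27.7 42.6]
wrist 554 centre [0.5295 0.123 ] mean [0.5293 0.1233] long dir deg 174.5 len [23.9 48.1 25. ]
1.5 [[0.591 0.117 0.205]] [[247.0, 164.0], [311.0, 145.0], [325.0, 347.0]]
1.6 [[0.605 0.115 0.205]] [[245.0, 161.0], [316.0, 145.0], [325.0, 365.0]]
1.7 [[0.619 0.114 0.204]] [[244.0, 160.0], [320.0, 145.0], [325.0, 381.0]]
1.8 [[0.634 0.112 0.201]] [[243.0, 158.0], [324.0, 146.0], [325.0, 394.0]]
1.9 [[0.647 0.111 0.197]] [[243.0, 158.0], [328.0, 147.0], [325.0, 404.0]]
[[ 77  74  81 112 138 139 138 138 138 136 135 134 134 134 128  97  65  59]
 [ 75  75  94 129 139 139 139 138 137 137 135 135 135 135 129  99  65  59]
 [ 76  81 112 139 143 141 139 137 139 136 137 136 135 134 129 108  70  57]
 [ 78 100 131 143 142 138 136 136 136 134 133 134 134 135 133 119  78  57]
 [ 8
[... 1096 characters left out ...]
176 132 109  99  80  71]
 [130 157 147 175 246 245 227 189 166 166 155 116  89  90 100 107 112 135]
 [121 157 148 129 160 146 144 170 167 163 151 114 119 165 201 209 208 206]
 [108 154 147 110 109 117 147 180 172 169 175 176 187 210 229 232 230 224]
 [131 157 147 133 169 202 209 203 187 191 200 210 212 214 215 217 217 216]
 [196 170 148 149 198 229 227 214 205 209 211 213 212 212 210 211 211 211]
 [218 186 168 180 203 218 216 215 213 213 213 212 212 211 211 212 211 211]
 [213 201 200 207 211 213 215 214 212 214 213 212 212 212 213 212 213 213]
 [210 209 211 212 215 214 215 214 213 212 212 212 211 211 212 212 214 212]
 [211 211 210 212 213 213 214 212 213 212 213 211 211 211 212 212 214 214]]
```

The block stands in the bay at (0.5296,0.123), about -6°. The dark handle in the scene image is at about (244.8,159.5), so I can solve for the lid angle.

```bash
python3 - <<'E'
from h import *; import pickle
cs,cd,cw=pickle.load(open('c5.pkl','rb'));F=frame(.5298,.1236,-.1097)
def L(th,r,h,y): return F(np.array([[68-r*np.cos(th)+h*np.sin(th)*1,y,60.5+r*np.sin(th)+h*np.cos(th)]])/1000)
for th in np.arange(1.5,1.96,.05):
    print(round(th,2),proj(cs,L(th,145,3.5,0))[0].round(1),proj(cs,L(th,107,0,-70))[0].round(1),proj(cs,L(th,107,0,70))[0].round(1),'side',proj(cd,L(th,145,3.5,0))[0].round(1),proj(cd,L(th,107,0,-70))[0].round(1),L(th,145,3.5,0).round(4))
print('obs (244.8,159.5) (272.5,169.4) (220.9,179)')
g=cv2.cvtColor(cd['img'],cv2.COLOR_RGB2GRAY);print(g[136:160,308:334])
h=cv2.cvtColor(cw['img'],cv2.COLOR_RGB2GRAY);print(h[330:400:5,300:350:4])
E
```

```text
1.5 [246.6 163.8] [275.2 172.3] [220.6 182.8] side [311.4 145. ] [312.2 162.4] [[0.5907 0.1169 0.2054]]
1.55 [246.  162.6] [274.6 171.3] [220.2 181.7] side [313.5 144.9] [313.9 162.2] [[0.5979 0.1161 0.2055]]
1.6 [245.4 161.4] [274.1 170.4] [219.9 180.7] side [315.6 144.9] [315.5 162.2] [[0.6051 0.1153 0.2053]]
1.65 [244.9 160.5] [273.6 169.7] [219.6 179.9] side [317.7 145. ] [317.1 162.2] [[0.6123 0.1145 0.2048]]
1.7 [244.3 159.6] [273. 169.] [219.3 179.1] side [319.8 145.2] [318.7 162.4] [[0.6194 0.1137 0.2038]]
1.75 [243.8 158.9] [272.5 168.4] [219.1 178.5] side [321.9 145.5] [320.3 162.6] [[0.6265 0.1129 0.2026]]
1.8 [243.4 158.4] [272.  167.9] [218.8 177.9] side [323.9 146. ] [321.8 162.8] [[0.6335 0.1122 0.2009]]
1.85 [242.9 158. ] [271.6 167.5] [218.6 177.4] side [326.  146.5] [323.4 163.2] [[0.6405 0.1114 0.1989]]
1.9 [242.5 157.7] [271.1 167.2] [218.4 177.1] side [327.9 147.1] [324.9 163.6] [[0.6473 0.1107 0.1966]]
1.95 [242.1 157.6] [270.7 167.1] [218.3 176.9] side [329.9 147.8] [326.4 164.1] [[0.654  0.1099 0.1939]]
obs (244.8,159.5) (272.5,169.4) (220.9,179)
[[189 208 113
[... 2674 characters left out ...]
53 225 142 145 157 253 253 253 253 253]
 [ 77  70  72  73  90 143 144 149 139 143 145 147 150]
 [ 34  35  36  36  83 143 144 147  36  35  36  35  34]
 [ 33  34  33  34  34  46  74  55  34  34  33  34  34]
 [ 27  28  28  29  28  28  27  29  29  28  28  29  29]
 [ 33  33  33  31  32  32  32  32  33  32  33  32  32]
 [ 32  32  33  32  33  33  33  33  32  32  32  31  32]
 [ 32  33  32  32  32  33  32  32  32  32  33  33  33]
 [ 31  32  32  33  31  32  31  32  32  32  33  32  32]
 [ 32  32  32  31  33  32  33  32  32  32  32  33  32]
 [ 32  31  32  32  32  32  32  31  32  32  32  32  33]
 [ 31  31  31  32  33  33  33  33  32  32  33  33  33]
 [ 33  33  33  33  33  33  32  32  32  33  32  32  33]]
```

{"fn": "apply_moves", "kwargs": {
  "targets": [
    {"tx": 0,"ty": 0,"tz": -20,"ax": 0,"ay": 0.4,"az": 0,"hand": 0.6},
    {"tx": 0,"ty": 0,"tz": -20,"ax": 0,"ay": 0,"az": 0,"hand": 0.6},
    {"tx": -20,"ty": 0,"tz": 0,"ax": 0,"ay": 0,"az": 0,"hand": 0.6},
    {"tx": -25,"ty": 0,"tz": 0,"ax": 0,"ay": 0,"az": 0,"hand": 0.6},
    {"tx": -20,"ty": 0,"tz": 0,"ax": 0,"ay": 0,"az": 0,"hand": 0.6},
    {"tx": -15,"ty": 0,"tz": 0,"ax": 0,"ay": 0,"az": 0,"hand": 0.6},
    {"tx": -5,"ty": 0,"tz": 0,"ax": 0,"ay": 0,"az": 0,"hand": 0.6},
    {"tx": 0,"ty": 0,"tz": 0,"ax": 0,"ay": 0,"az": 0,"hand": 0.6},
    {"tx": 0,"ty": 0,"tz": 0,"ax": 0,"ay": 0,"az": 0,"hand": 0.6}
  ]
}}

```text
time: 19.15
tool_pos: [0.6148, 0.115, 0.2127]
orientation: [-0.004, 0.053, 0.999, 0.0]
contact_force: [-0.1, -0.4, 0.4]
opening: 0.597
grasp_force: 0.0
```

```bash
python3 - <<'E'
from h import *; from station import robot
s=robot.state();go(s,.6194,.1137,.155,83.7)
w=robot.camera('wrist');g=cv2.cvtColor(w['img'],cv2.COLOR_RGB2GRAY)
F=frame(.5298,.1236,-.1097)
def L(th,r,h,y): return F(np.array([[68-r*np.cos(th)+h*np.sin(th),y,60.5+r*np.sin(th)+h*np.cos(th)]])/1000)
for th in (1.6,1.65,1.7,1.75,1.8): print(th,[proj(w,L(th,*q))[0].round(0).tolist() for q in((145,3.5,0),(145,3.5,13),(145,3.5,-13),(107,0,70),(107,0,-70))])
cv2.imwrite('pics/w6.png',w['img'][:,:,::-1])
for v in range(180,330,6): print(v,g[v,260:396:6].tolist())
E
```

```text
t 19.15 pos [0.6148 0.115  0.2127] q7 1.02 open 0.597 grip 0.0 F [-0.1 -0.4  0.4]
shift mm [-5.1 -0.8 57.7] then turn deg [-0.01 -0.43  0.21]
1.6 [[324.0, 212.0], [344.0, 212.0], [304.0, 212.0], [416.0, 190.0], [233.0, 190.0]]
1.65 [[324.0, 222.0], [344.0, 222.0], [304.0, 222.0], [415.0, 197.0], [233.0, 196.0]]
1.7 [[324.0, 231.0], [344.0, 231.0], [305.0, 231.0], [414.0, 203.0], [234.0, 203.0]]
1.75 [[324.0, 240.0], [343.0, 240.0], [305.0, 240.0], [413.0, 209.0], [235.0, 209.0]]
1.8 [[324.0, 249.0], [343.0, 249.0], [305.0, 249.0], [412.0, 215.0], [236.0, 215.0]]
180 [153, 152, 150, 152, 151, 149, 148, 148, 150, 149, 148, 147, 147, 147, 149, 149, 151, 151, 152, 151, 149, 152, 151]
186 [151, 152, 153, 151, 152, 151, 150, 150, 148, 148, 147, 147, 149, 149, 147, 149, 153, 152, 150, 150, 150, 152, 150]
192 [153, 153, 154, 156, 153, 152, 150, 150, 147, 148, 150, 149, 148, 151, 148, 146, 149, 149, 150, 150, 149, 150, 150]
198 [152, 152, 153, 154, 153, 151, 150, 153, 149, 149, 149, 149, 149, 147, 148, 148, 147, 150, 151, 151, 148, 149, 151]
204 [155, 153, 152, 151, 150, 150, 151, 150, 149, 1
[... 1435 characters left out ...]
9, 107, 161, 15, 15, 28]
294 [17, 16, 32, 12, 11, 8, 12, 21, 43, 95, 154, 233, 239, 246, 246, 245, 244, 238, 225, 199, 22, 15, 30]
300 [17, 17, 35, 11, 244, 223, 230, 242, 237, 223, 191, 157, 135, 126, 128, 128, 131, 133, 135, 137, 83, 17, 29]
306 [19, 17, 32, 11, 116, 116, 116, 117, 118, 119, 121, 123, 125, 126, 128, 130, 133, 135, 137, 140, 139, 17, 29]
312 [23, 29, 26, 19, 116, 117, 117, 117, 119, 120, 122, 123, 126, 128, 129, 133, 135, 138, 140, 142, 144, 16, 27]
318 [25, 52, 20, 64, 117, 117, 117, 118, 118, 121, 122, 125, 127, 129, 131, 134, 137, 139, 141, 144, 147, 65, 26]
324 [25, 16, 9, 107, 117, 117, 118, 118, 120, 122, 124, 126, 128, 130, 133, 136, 138, 141, 144, 147, 150, 137, 27]
```

Numerically, the handle lies at about (322,237) in the wrist view, so the lid is at about 1.735 rad with the handle at (0.624,0.113,0.203). I'll shift and descend over it.

{"fn": "apply_moves", "kwargs": {
  "newtons": 40,
  "targets": [
    {"tx": -9.5,"ty": -1,"tz": 0,"ax": 0,"ay": -0.4,"az": 0,"hand": 0.6},
    {"tx": 0,"ty": 0,"tz": 10,"ax": 0,"ay": 0,"az": 0,"hand": 0.6},
    {"tx": 0,"ty": 0,"tz": 10,"ax": 0,"ay": 0,"az": 0,"hand": 0.6},
    {"tx": 0,"ty": 0,"tz": 10,"ax": 0,"ay": 0,"az": 0,"hand": 0.6},
    {"tx": 0,"ty": 0,"tz": 10,"ax": 0,"ay": 0,"az": 0,"hand": 0.6},
    {"tx": 0,"ty": 0,"tz": 10,"ax": 0,"ay": 0,"az": 0,"hand": 0.6},
    {"tx": 0,"ty": 0,"tz": 8,"ax": 0,"ay": 0,"az": 0,"hand": 0.6},
    {"tx": 0,"ty": 0,"tz": 0,"ax": 0,"ay": 0,"az": 0,"hand": 0.6}
  ]
}}

```text
time: 20.0
tool_pos: [0.624, 0.1122, 0.153]
orientation: [-0.001, 0.053, 0.999, -0.0]
contact_force: [-0.7, -0.3, -0.5]
opening: 0.604
grasp_force: 0.0
```

```bash
python3 - <<'E'
from h import *; from station import robot
s=robot.state();go(s,.6244,.113,.155,83.7)
w=robot.camera('wrist');g=cv2.cvtColor(w['img'],cv2.COLOR_RGB2GRAY)
F=frame(.5298,.1236,-.1097)
def L(th,r,h,y): return F(np.array([[68-r*np.cos(th)+h*np.sin(th),y,60.5+r*np.sin(th)+h*np.cos(th)]])/1000)
for th in (1.65,1.7,1.75,1.8): print(th,[proj(w,L(th,*q))[0].round(0).tolist() for q in((145,3.5,0),(145,3.5,13),(145,3.5,-13),(107,0,70),(107,0,-70))])
for v in range(180,340,6): print(v,g[v,248:402:7].tolist())
E
```

```text
t 20.0 pos [0.624  0.1122 0.153 ] q7 1.0 open 0.604 grip 0.0 F [-0.7 -0.3 -0.5]
shift mm [-0.3  0.8 -2. ] then turn deg [-0.04 -0.14  0.17]
1.65 [[328.0, 249.0], [356.0, 249.0], [300.0, 249.0], [449.0, 210.0], [205.0, 209.0]]
1.7 [[328.0, 262.0], [355.0, 262.0], [300.0, 262.0], [448.0, 218.0], [206.0, 218.0]]
1.75 [[328.0, 274.0], [355.0, 274.0], [301.0, 274.0], [446.0, 226.0], [208.0, 226.0]]
1.8 [[328.0, 285.0], [354.0, 285.0], [301.0, 285.0], [444.0, 234.0], [210.0, 233.0]]
180 [158, 158, 157, 156, 156, 154, 154, 154, 155, 151, 153, 151, 153, 153, 151, 153, 154, 154, 155, 155, 158, 157]
186 [158, 156, 156, 156, 156, 155, 153, 154, 155, 153, 155, 153, 152, 152, 153, 153, 155, 156, 156, 158, 156, 153]
192 [158, 158, 158, 157, 157, 157, 155, 155, 153, 153, 153, 153, 153, 155, 154, 153, 154, 158, 157, 156, 155, 154]
198 [157, 155, 158, 157, 155, 155, 154, 155, 154, 153, 153, 153, 153, 154, 156, 154, 153, 153, 156, 155, 157, 153]
204 [158, 158, 160, 160, 158, 158, 156, 156, 154, 155, 157, 155, 152, 154, 154, 153, 152, 153, 153, 154, 154, 155]
210 [156, 159, 160, 159, 158, 156, 154, 158
[... 1442 characters left out ...]
 17, 16, 22]
300 [24, 27, 17, 22, 48, 30, 32, 30, 32, 35, 34, 33, 36, 17, 15, 16, 16, 17, 15, 17, 16, 22]
306 [24, 23, 15, 35, 36, 32, 32, 33, 34, 34, 32, 34, 36, 13, 11, 11, 17, 12, 11, 12, 17, 23]
312 [27, 27, 18, 33, 32, 25, 17, 24, 31, 29, 10, 10, 12, 15, 16, 15, 13, 11, 10, 9, 19, 28]
318 [27, 28, 17, 70, 11, 10, 13, 56, 54, 28, 8, 11, 12, 13, 13, 12, 18, 33, 74, 151, 21, 27]
324 [28, 29, 28, 17, 8, 7, 9, 13, 19, 35, 78, 151, 233, 243, 248, 248, 248, 248, 248, 246, 66, 29]
330 [27, 28, 31, 11, 182, 235, 244, 242, 248, 248, 248, 246, 242, 234, 219, 190, 160, 142, 135, 137, 64, 28]
336 [24, 28, 28, 10, 241, 225, 212, 181, 149, 129, 122, 124, 126, 128, 129, 131, 133, 134, 136, 138, 29, 27]
```

The handle is centred between the open pads (cols 297–350, pads at about 262 and 388, row 273). Now I close on it.

{"fn": "apply_moves", "kwargs": {
  "newtons": 40,
  "targets": [
    {"tx": -1.5,"ty": 0,"tz": 0,"ax": 0,"ay": 0,"az": 0,"hand": 0.2},
    {"tx": 0,"ty": 0,"tz": 0,"ax": 0,"ay": 0,"az": 0,"hand": 0.2},
    {"tx": 0,"ty": 0,"tz": 0,"ax": 0,"ay": 0,"az": 0,"hand": 0.2},
    {"tx": 0,"ty": 0,"tz": 0,"ax": 0,"ay": 0,"az": 0,"hand": 0.2},
    {"tx": 0,"ty": 0,"tz": 0,"ax": 0,"ay": 0,"az": 0,"hand": 0.2},
    {"tx": 0,"ty": 0,"tz": 0,"ax": 0,"ay": 0,"az": 0,"hand": 0.2}
  ]
}}

```text
time: 20.65
tool_pos: [0.6271, 0.1118, 0.1554]
orientation: [0.001, 0.054, 0.999, -0.0]
contact_force: [1.5, -2.5, 4.8]
opening: 0.296
grasp_force: 41.0
```

```bash
python3 - <<'E'
import numpy as np
th=[1.745,1.70]+list(np.arange(1.6,0.05,-.1))+[.06,.03,.01,0,-.01]
f=np.array(th)+.0241;x=145*np.cos(f);z=-145*np.sin(f)
ax=az=0
for a,b,t in zip(x-x[0],z-z[0],th):
    tx=round((a-ax)*2)/2;tz=round((b-az)*2)/2;ax+=tx;az+=tz;print(round(t,2),tx,tz)
E
```

```text
1.75 0.0 0.0
1.7 6.5 -1.0
1.6 14.5 -1.5
1.5 14.5 0.0
1.4 14.5 1.0
1.3 14.0 3.0
1.2 14.0 4.5
1.1 13.0 5.5
1.0 13.0 7.0
0.9 12.0 8.0
0.8 11.0 9.0
0.7 10.0 10.5
0.6 9.0 11.5
0.5 8.0 12.0
0.4 6.5 13.0
0.3 5.5 13.5
0.2 4.0 14.0
0.1 2.5 14.0
0.06 0.5 6.0
0.03 0.5 4.5
0.01 0.0 2.5
0 0.0 1.5
-0.01 0.0 1.5
```

{"fn": "apply_moves", "kwargs": {
  "targets": [
    {"tx": 6.5,"ty": 0,"tz": -1,"ax": 0,"ay": 0,"az": 0,"hand": 0.2},
    {"tx": 14.5,"ty": 0,"tz": -1.5,"ax": 0,"ay": 0,"az": 0,"hand": 0.2},
    {"tx": 14.5,"ty": 0,"tz": 0,"ax": 0,"ay": 0,"az": 0,"hand": 0.2},
    {"tx": 14.5,"ty": 0,"tz": 1,"ax": 0,"ay": 0,"az": 0,"hand": 0.2},
    {"tx": 0,"ty": 0,"tz": 0,"ax": 0,"ay": 0,"az": 0,"hand": 0.2}
  ]
}}

```text
time: 21.15
tool_pos: [0.5756, 0.1178, 0.1563]
orientation: [0.0, 0.053, 0.999, -0.001]
contact_force: [0.8, -1.5, 2.9]
opening: 0.291
grasp_force: 41.1
```

```bash
python3 - <<'E'
from h import *; from station import robot
s=robot.state();go(s,.58,.118,.155,83.7)
F=frame(.5298,.1236,-.1097)
# lid angle seen from scene: handle dark, lid corner predictions
c=robot.camera('scene');g=cv2.cvtColor(c['img'],cv2.COLOR_RGB2GRAY)
def L(th,r,h,y): return F(np.array([[68-r*np.cos(th)+h*np.sin(th),y,60.5+r*np.sin(th)+h*np.cos(th)]])/1000)
for th in(1.3,1.4,1.5,1.6,1.7): print(th,[proj(c,L(th,*q))[0].round(0).tolist() for q in((107,0,-70),(107,0,70))])
print(g[166:196:2,206:226:2]);print(g[160:184:2,262:290:2])
E
```

```text
t 21.15 pos [0.5756 0.1178 0.1563] q7 1.01 open 0.291 grip 41.1 F [ 0.8 -1.5  2.9]
shift mm [-4.4  0.6  1.3] then turn deg [-0.07  0.02  0.2 ]
1.3 [[278.0, 177.0], [222.0, 188.0]]
1.4 [[276.0, 175.0], [221.0, 185.0]]
1.5 [[275.0, 172.0], [221.0, 183.0]]
1.6 [[274.0, 170.0], [220.0, 181.0]]
1.7 [[273.0, 169.0], [219.0, 179.0]]
[[186 182 182 178 176 172 170 167 163 159]
 [184 180 178 176 172 171 168 166 163 160]
 [180 178 175 173 172 168 165 163 160 155]
 [177 175 174 171 168 164 163 162 171 185]
 [174 172 168 169 180 193 217 237 251 255]
 [185 197 221 239 251 255 255 255 254 240]
 [252 255 255 255 254 240 194 129  98  68]
 [254 241 194 132  99  73  72  72  74  72]
 [103  76  75  76  78  79  77  74  69  87]
 [ 80  80  80  78  76  76  77  78 185 226]
 [ 82  82  89  86  81  80  77  78 172 178]
 [ 87  81  82  79  86  84  75  72 119 171]
 [ 82  81  78  79  80  92  75  72 133 177]
 [ 80  80  80  80  83  88  76  73 109 171]
 [ 86  84  83  82  79  77  76  73  75 167]]
[[ 57  55  54  55  53  51  54  47  50  49  49  47  46  44]
 [ 58  54  53  55  54  53  50  49  49  48  47  40  56  82]
 [ 56  56  54  54  54  52  49  47  50  62  85 108 164 197]
 [ 56  54  51  52  58  69  90 118 151 164 182 182 191 203]
 [ 64  85 104 144 158 172 183 184 185 185 182 182 183 196]
 [162 180 183 186 186 184 183 184 183 183 183 183 185 182]
 [186 185 185 184 185 185 184 184 185 185 182 174 159 134]
 [186 185 178 183 174 163 177 171 154 135 110  80  61  52]
 [168 176 155 175 167 167 173 151  58  54  51  54  54  53]
 [169 168 162 165 164 163 164 149  52  55  55  54  53  53]
 [162 162 162 164 162 165 166 151  53  56  54  52  56  55]
 [162 162 161 161 162 162 164 149  51  55  60  54  78  53]]
```

The lid follows: its left corner is now at about (222,184), i.e. about 1.4 rad. I continue along the arc.

{"fn": "apply_moves", "kwargs": {
  "targets": [
    {"tx": 14,"ty": 0,"tz": 3,"ax": 0,"ay": 0,"az": 0,"hand": 0.2},
    {"tx": 14,"ty": 0,"tz": 4.5,"ax": 0,"ay": 0,"az": 0,"hand": 0.2},
    {"tx": 13,"ty": 0,"tz": 5.5,"ax": 0,"ay": 0,"az": 0,"hand": 0.2},
    {"tx": 13,"ty": 0,"tz": 7,"ax": 0,"ay": 0,"az": 0,"hand": 0.2},
    {"tx": 12,"ty": 0,"tz": 8,"ax": 0,"ay": 0,"az": 0,"hand": 0.2},
    {"tx": 11,"ty": 0,"tz": 9,"ax": 0,"ay": 0,"az": 0,"hand": 0.2},
    {"tx": 0,"ty": 0,"tz": 0,"ax": 0,"ay": 0,"az": 0,"hand": 0.2}
  ]
}}

```text
time: 21.9
tool_pos: [0.4982, 0.127, 0.1186]
orientation: [-0.001, 0.053, 0.999, 0.0]
contact_force: [-4.6, -0.4, 6.4]
opening: 0.287
grasp_force: 44.2
```

{"fn": "apply_moves", "kwargs": {
  "targets": [
    {"tx": 10,"ty": 0,"tz": 10.5,"ax": 0,"ay": 0,"az": 0,"hand": 0.2},
    {"tx": 9,"ty": 0,"tz": 11.5,"ax": 0,"ay": 0,"az": 0,"hand": 0.2},
    {"tx": 8,"ty": 0,"tz": 12,"ax": 0,"ay": 0,"az": 0,"hand": 0.2},
    {"tx": 6.5,"ty": 0,"tz": 13,"ax": 0,"ay": 0,"az": 0,"hand": 0.2},
    {"tx": 5.5,"ty": 0,"tz": 13.5,"ax": 0,"ay": 0,"az": 0,"hand": 0.2},
    {"tx": 0,"ty": 0,"tz": 0,"ax": 0,"ay": 0,"az": 0,"hand": 0.2}
  ]
}}

```text
time: 22.5
tool_pos: [0.4591, 0.1317, 0.0573]
orientation: [-0.002, 0.053, 0.999, 0.001]
contact_force: [-6.7, 2.1, 4.5]
opening: 0.29
grasp_force: 47.4
```

{"fn": "apply_moves", "kwargs": {
  "targets": [
    {"tx": 3.5,"ty": 0,"tz": 14,"ax": 0,"ay": 0,"az": 0,"hand": 0.2},
    {"tx": 2,"ty": 0,"tz": 12,"ax": 0,"ay": 0,"az": 0,"hand": 0.2},
    {"tx": 0.5,"ty": 0,"tz": 7,"ax": 0,"ay": 0,"az": 0,"hand": 0.2},
    {"tx": 0.5,"ty": 0,"tz": 4,"ax": 0,"ay": 0,"az": 0,"hand": 0.2},
    {"tx": 0,"ty": 0,"tz": 2,"ax": 0,"ay": 0,"az": 0,"hand": 0.2},
    {"tx": 0,"ty": 0,"tz": 0,"ax": 0,"ay": 0,"az": 0,"hand": 0.2}
  ]
}}

```text
time: 23.1
tool_pos: [0.452, 0.1325, 0.0189]
orientation: [-0.003, 0.053, 0.999, 0.001]
contact_force: [-8.3, 3.5, 2.6]
opening: 0.291
grasp_force: 48.5
```

{"fn": "apply_moves", "kwargs": {
  "targets": [
    {"tx": -1,"ty": 0,"tz": 1.5,"ax": 0,"ay": 0,"az": 0,"hand": 0.2},
    {"tx": 0,"ty": 0,"tz": 1.5,"ax": 0,"ay": 0,"az": 0,"hand": 0.2},
    {"tx": 0,"ty": 0,"tz": 0,"ax": 0,"ay": 0,"az": 0,"hand": 0.2}
  ]
}}

```text
time: 23.4
tool_pos: [0.4518, 0.1325, 0.0156]
orientation: [-0.004, 0.053, 0.999, 0.0]
contact_force: [-11.0, 4.3, 2.5]
opening: 0.292
grasp_force: 48.6
```

{"fn": "apply_moves", "kwargs": {
  "targets": [
    {"tx": 1,"ty": 0,"tz": 1,"ax": 0,"ay": 0,"az": 0,"hand": 0.2},
    {"tx": 0.5,"ty": 0,"tz": 1,"ax": 0,"ay": 0,"az": 0,"hand": 0.2},
    {"tx": 0,"ty": 0,"tz": 0,"ax": 0,"ay": 0,"az": 0,"hand": 0.2}
  ]
}}

```text
time: 23.7
tool_pos: [0.4519, 0.1325, 0.0142]
orientation: [-0.003, 0.053, 0.999, 0.001]
contact_force: [-7.7, 2.9, 2.1]
opening: 0.295
grasp_force: 48.6
```

{"fn": "apply_moves", "kwargs": {
  "targets": [
    {"tx": 0.5,"ty": 0,"tz": 1,"ax": 0,"ay": 0,"az": 0,"hand": 0.2},
    {"tx": 0.5,"ty": 0,"tz": 1,"ax": 0,"ay": 0,"az": 0,"hand": 0.2},
    {"tx": 0,"ty": 0,"tz": 0,"ax": 0,"ay": 0,"az": 0,"hand": 0.2}
  ]
}}

```text
time: 24.0
tool_pos: [0.4519, 0.1326, 0.0125]
orientation: [-0.002, 0.053, 0.999, 0.001]
contact_force: [-6.6, 3.3, 2.2]
opening: 0.293
grasp_force: 48.6
```

```bash
python3 - <<'E'
from h import *; from station import robot
s=robot.state();go(s,.452,.1325,.015,83.7)
F=frame(.5298,.1236,-.1097)
for n in('side','scene'):
    c=robot.camera(n);g=cv2.cvtColor(c['img'],cv2.COLOR_RGB2GRAY)
    def L(th,r,h,y): return F(np.array([[68-r*np.cos(th)+h*np.sin(th),y,60.5+r*np.sin(th)+h*np.cos(th)]])/1000)
    for th in(0,.03,.06,.1,.15):
        print(n,th,[proj(c,L(th,*q))[0].round(1).tolist() for q in((107,0,-70),(107,7,-70),(107,7,70),(107,0,70))])
    p=proj(c,L(0,107,3,-70))[0].round().astype(int);print('win',p);print(g[p[1]-10:p[1]+12,p[0]-6:p[0]+8])
E
```

```text
t 24.0 pos [0.4519 0.1326 0.0125] q7 0.94 open 0.293 grip 48.6 F [-6.6  3.3  2.2]
shift mm [-0.1 -0.1 -2.5] then turn deg [ 0.07 -0.22  0.22]
side 0 [[283.5, 192.7], [283.5, 190.8], [284.0, 175.9], [284.1, 177.6]]
side 0.03 [[283.5, 191.8], [283.5, 189.9], [284.0, 175.0], [284.1, 176.8]]
side 0.06 [[283.5, 190.9], [283.6, 189.0], [284.1, 174.2], [284.1, 176.0]]
side 0.1 [[283.6, 189.8], [283.7, 187.9], [284.2, 173.2], [284.1, 174.9]]
side 0.15 [[283.7, 188.3], [283.9, 186.5], [284.4, 171.8], [284.2, 173.6]]
win [284 192]
[[ 84  84 100 118 117 117 166 243 243 243 243 243 243 243]
 [139 138 139 208 208 206 214 243 243 243 243 244 243 243]
 [159 156 157 155 155 156 186 243 243 243 244 244 244 243]
 [ 92  91  91  90  89  90 169 243 243 244 244 244 244 244]
 [ 59  60  60  59  62  59 212 243 244 244 244 244 244 244]
 [ 60  60  60  60  60  59 217 244 244 244 244 243 242 242]
 [ 60  58  60  60  59  60 215 244 244 244 244 244 244 244]
 [ 59  59  59  60  59  59 211 242 244 244 244 244 244 243]
 [ 59  59  59  60  59  60 142 169 233 244 245 244 245 231]
 [ 58  59  59  60  59  60 213 212 211 210 
[... 1714 characters left out ...]
8 110 159 163 145 106  91  92  94 107 116 103  92]
 [ 49  74 122 155 159 148 108  90  92  93  96  98  94  94]
 [ 58 104 151 162 166 161 115  95  95  95  98 102 104 104]
 [ 91 140 173 170 172 167 123 109 106 106 106 109 111 109]
 [138 172 183 178 174 168 132 122 115 113 113 112 109 108]
 [174 188 189 183 181 173 141 129 115 110 114 109 104  96]
 [187 188 187 186 184 175 149 133 113 101  93  89  80  68]
 [188 186 185 185 186 178 153 138 113  96  67  52  49  43]
 [187 187 186 186 185 181 166 143 120  97  57  36  34  36]
 [184 186 186 183 186 184 174 148 123 104  61  37  35  36]
 [185 186 186 184 186 185 176 150 125 108  67  36  37  40]
 [184 184 185 184 185 183 176 149 124 111  75  52  57  65]]
```

{"fn": "apply_moves", "kwargs": {
  "targets": [
    {"tx": 0.5,"ty": 0,"tz": 1,"ax": 0,"ay": 0,"az": 0,"hand": 0.2},
    {"tx": 0,"ty": 0,"tz": 1.5,"ax": 0,"ay": 0,"az": 0,"hand": 0.2},
    {"tx": 0,"ty": 0,"tz": 0,"ax": 0,"ay": 0,"az": 0,"hand": 0.2}
  ]
}}

```text
time: 24.4
tool_pos: [0.4519, 0.1326, 0.0102]
orientation: [-0.002, 0.053, 0.999, 0.001]
contact_force: [-5.5, 2.5, 1.4]
opening: 0.294
grasp_force: 48.6
```

```bash
python3 - <<'E'
from h import *; from station import robot
s=robot.state();print(s['torque'],s['contact_force'])
c=robot.camera('side');g=cv2.cvtColor(c['img'],cv2.COLOR_RGB2GRAY)
print(g[182:204,278:292]); print(g[165:185,278:292])
c=robot.camera('wrist');g=cv2.cvtColor(c['img'],cv2.COLOR_RGB2GRAY)
cv2.imwrite('pics/w8.png',c['img'][:,:,::-1])
for v in range(200,400,8): print(v,g[v,170:480:14].tolist())
F=frame(.5298,.1236,-.1097)
def L(th,r,h,y): return F(np.array([[68-r*np.cos(th)+h*np.sin(th),y,60.5+r*np.sin(th)+h*np.cos(th)]])/1000)
for th in(0,.03,.06,.1): print(th,[proj(c,L(th,*q))[0].round(1).tolist() for q in((145,3.5,13),(145,3.5,-13),(107,7,-70),(107,7,70))])
E
```

```text
[ 0.53167323  0.71060666 -0.00648483] [-5.49556327  2.54159293  1.42677995]
[[ 68  68  68  85  86  86 131 243 243 243 243 243 243 243]
 [118 121 122 174 175 175 211 243 243 243 243 243 243 243]
 [160 175 177 178 184 175 198 243 243 243 244 244 244 243]
 [172 169 168 166 206 128 179 243 243 243 244 244 244 244]
 [ 60  59  60  58  58  60 203 243 244 244 244 244 244 244]
 [ 60  59  59  59  59  59 215 244 244 244 244 244 244 244]
 [ 58  59  59  59  60  60 214 244 244 244 244 240 242 243]
 [ 58  58  59  58  58  59 210 244 244 244 244 244 244 243]
 [ 60  59  59  59  60  59 147 243 243 244 243 243 243 227]
 [ 59  59  58  59  58  59 210 215 217 221 222 220 220 191]
 [ 57  57  59  58  58  59 216 207 205 207 213 196 195 164]
 [ 59  58  60  59  58  59  64 163 166 176 175 177 177 176]
 [ 58  59  59  59  59  58  67 209 208 199 203 206 205 206]
 [ 58  58  57  58  57  58  67 206 203 158 199 199 199 198]
 [ 59  59  58  57  58  58  66 156 135 132 140 141 132  69]
 [ 56  57  58  58  58  58  62 111 112 112 176 176  99  68]
 [ 58  56  58  59  57  58  61 112 113 113 113 113 112  61]
 [ 58  58  58  58  57
[... 3961 characters left out ...]
5, 113, 113, 113, 113, 113, 127, 116, 115, 127, 255, 119, 114, 118, 118]
376 [117, 118, 114, 255, 255, 103, 99, 99, 99, 112, 112, 112, 112, 112, 99, 99, 99, 102, 255, 255, 114, 118, 118]
384 [117, 117, 118, 255, 105, 99, 103, 109, 111, 111, 111, 112, 112, 113, 122, 118, 111, 106, 110, 255, 117, 117, 116]
392 [117, 117, 255, 99, 113, 112, 110, 110, 110, 112, 114, 114, 114, 114, 122, 122, 122, 121, 125, 114, 255, 117, 116]
0 [[352.8, 276.9], [297.1, 276.8], [182.2, 348.8], [466.9, 349.0]]
0.03 [[353.7, 282.3], [296.3, 282.3], [179.3, 354.3], [469.8, 354.5]]
0.06 [[354.6, 288.4], [295.4, 288.3], [176.3, 360.2], [472.8, 360.4]]
0.1 [[355.9, 297.4], [294.2, 297.3], [172.1, 368.7], [477.0, 368.9]]
```

The lid is still moving down without resistance and is within about 0.02 rad of shut, so I keep lowering gently.

{"fn": "apply_moves", "kwargs": {
  "targets": [
    {"tx": 0.5,"ty": 0,"tz": 1,"ax": 0,"ay": 0,"az": 0,"hand": 0.2},
    {"tx": 0,"ty": 0,"tz": 1,"ax": 0,"ay": 0,"az": 0,"hand": 0.2},
    {"tx": 0,"ty": 0,"tz": 0,"ax": 0,"ay": 0,"az": 0,"hand": 0.2}
  ]
}}

```text
time: 24.8
tool_pos: [0.452, 0.1326, 0.0099]
orientation: [-0.001, 0.053, 0.999, 0.0]
contact_force: [-10.9, 0.6, 18.8]
opening: 0.288
grasp_force: 50.5
```

Force is now 18.8 N, so the lid is on its stop. Release and rise.

{"fn": "apply_moves", "kwargs": {
  "targets": [
    {"tx": 0,"ty": 0,"tz": -1,"ax": 0,"ay": 0,"az": 0,"hand": 0.6},
    {"tx": 0,"ty": 0,"tz": 0,"ax": 0,"ay": 0,"az": 0,"hand": 0.6},
    {"tx": 0,"ty": 0,"tz": 0,"ax": 0,"ay": 0,"az": 0,"hand": 0.6},
    {"tx": 0,"ty": 0,"tz": 0,"ax": 0,"ay": 0,"az": 0,"hand": 0.6},
    {"tx": 0,"ty": 0,"tz": -15,"ax": 0,"ay": 0,"az": 0,"hand": 0.6},
    {"tx": 0,"ty": 0,"tz": -30,"ax": 0,"ay": 0,"az": 0,"hand": 0.6},
    {"tx": 0,"ty": 0,"tz": -35,"ax": 0,"ay": 0,"az": 0,"hand": 0.6},
    {"tx": 0,"ty": 0,"tz": -30,"ax": 0,"ay": 0,"az": 0,"hand": 0.6},
    {"tx": 0,"ty": 0,"tz": 0,"ax": 0,"ay": 0,"az": 0,"hand": 0},
    {"tx": 0,"ty": 0,"tz": 0,"ax": 0,"ay": 0,"az": 0,"hand": 0}
  ]
}}

```text
time: 25.8
tool_pos: [0.4528, 0.1307, 0.1194]
orientation: [0.001, 0.054, 0.999, -0.0]
contact_force: [0.2, -0.0, -1.0]
opening: 0.267
grasp_force: 0.0
```

```bash
python3 - <<'E'
from h import *; from station import robot
s=robot.state();go(s,.5195,.0265,.12,83.7)
F=frame(.5298,.1236,-.1097)
c=robot.camera('side');g=cv2.cvtColor(c['img'],cv2.COLOR_RGB2GRAY);print(g[186:198,282:292])
for n in('scene','side','wrist'):
    c=robot.camera(n);h=cv2.cvtColor(c['img'],cv2.COLOR_RGB2HSV);m=cv2.inRange(h,(0,170,120),(6,255,255))|cv2.inRange(h,(174,170,120),(180,255,255))
    p=proj(c,[.5195,.0265,.08])[0];ys,xs=np.nonzero(m);k=np.hypot(xs-p[0],ys-p[1])<(60 if n=='wrist' else 15)
    print(n,p.round(1),k.sum(),xs[k].mean().round(1),ys[k].mean().round(1),at_z(c,[[xs[k].mean(),ys[k].mean()]],.078).round(4)) if k.sum() else print(n,'none')
def L(th,r,h,y): return F(np.array([[68-r*np.cos(th)+h*np.sin(th),y,60.5+r*np.sin(th)+h*np.cos(th)]])/1000)
g=cv2.cvtColor(c['img'],cv2.COLOR_RGB2GRAY)
for th in(0,.03,.06): print(th,[proj(c,L(th,*q))[0].round(1).tolist() for q in((145,3.5,13),(145,3.5,-13),(107,7,-70),(107,7,70))])
for v in range(180,300,5): print(v,g[v,200:460:12].tolist())
E
```

```text
t 25.8 pos [0.4528 0.1307 0.1194] q7 1.1 open 0.267 grip 0.0 F [ 0.2 -0.  -1. ]
shift mm [-77.5 -96.4  -0.4] then turn deg [-0.04  0.08  0.13]
[[ 59  59 203 243 243 244 244 244 244 244]
 [ 59  59 215 244 244 244 244 244 244 244]
 [ 59  59 214 244 244 244 244 242 242 242]
 [ 59  59 215 244 244 244 244 244 244 243]
 [ 58  59 220 243 244 244 243 243 243 227]
 [ 59  59 238 221 220 221 222 221 221 190]
 [ 59  58 215 208 205 208 213 196 195 164]
 [ 58  58  64 164 166 176 175 177 177 177]
 [ 59  59  67 209 208 200 204 205 206 206]
 [ 58  59  67 206 202 159 198 199 198 197]
 [ 59  58  66 156 135 132 141 141 132  67]
 [ 58  57  61 123 123 124 182 182  99  67]]
scene [294.2 210. ] 44 294.4 211.3 [[0.5165 0.0275 0.078 ]]
side [295.  190.3] 14 295.1 190.8 [[0.5197 0.0268 0.078 ]]
wrist [209.3 300.4] 37 204.8 288.2 [[0.5089 0.0243 0.078 ]]
0 [[343.0, 206.2], [310.9, 206.1], [242.8, 250.7], [410.8, 251.0]]
0.03 [[343.4, 208.1], [310.6, 208.0], [241.8, 252.7], [411.8, 253.0]]
0.06 [[343.7, 210.2], [310.4, 210.1], [240.8, 254.9], [412.9, 255.2]]
180 [67, 67, 67, 67, 67, 67, 68, 67, 66, 66, 67, 66, 6
[... 1680 characters left out ...]
08, 255, 255, 255, 255, 70, 187, 115, 219, 81, 255, 255, 255, 255, 255, 67, 68, 67, 66]
270 [253, 81, 86, 211, 255, 255, 255, 255, 63, 205, 98, 201, 64, 189, 255, 255, 255, 255, 63, 52, 63, 67]
275 [208, 81, 81, 97, 255, 255, 255, 255, 63, 201, 105, 227, 69, 86, 255, 255, 255, 255, 48, 58, 59, 68]
280 [160, 83, 96, 74, 255, 255, 255, 255, 70, 74, 124, 188, 70, 70, 255, 255, 255, 255, 47, 57, 58, 65]
285 [171, 144, 232, 78, 94, 223, 255, 255, 69, 63, 82, 71, 90, 66, 255, 255, 90, 216, 48, 56, 57, 62]
290 [168, 171, 137, 63, 63, 63, 255, 63, 63, 62, 74, 58, 69, 69, 152, 255, 68, 70, 62, 54, 57, 61]
295 [169, 170, 119, 62, 80, 63, 63, 62, 62, 62, 72, 58, 66, 69, 66, 63, 69, 124, 69, 56, 57, 65]
```

{"fn": "apply_moves", "kwargs": {
  "targets": [
    {"tx": -15,"ty": -18,"tz": 0,"ax": 0,"ay": 0,"az": 0,"hand": 0},
    {"tx": -20,"ty": -25,"tz": 0,"ax": 0,"ay": 0,"az": 0,"hand": 0},
    {"tx": -20,"ty": -25,"tz": 0,"ax": 0,"ay": 0,"az": 0,"hand": 0},
    {"tx": -15,"ty": -20,"tz": 0,"ax": 0,"ay": 0,"az": 0,"hand": 0},
    {"tx": -7,"ty": -8,"tz": 0,"ax": 0,"ay": 0,"az": 0,"hand": 0},
    {"tx": 0,"ty": 0,"tz": 0,"ax": 0,"ay": 0,"az": 0,"hand": 0},
    {"tx": 0,"ty": 0,"tz": 0,"ax": 0,"ay": 0,"az": 0,"hand": 0}
  ]
}}

```text
time: 26.7
tool_pos: [0.518, 0.0288, 0.1189]
orientation: [-0.0, 0.053, 0.999, 0.001]
contact_force: [-0.3, -0.0, -0.1]
opening: 0.0
grasp_force: 0.0
```

```bash
python3 - <<'E'
from h import *; from station import robot
s=robot.state();go(s,.5195,.0268,.05,83.7)
c=robot.camera('wrist');h=cv2.cvtColor(c['img'],cv2.COLOR_RGB2HSV);m=cv2.inRange(h,(0,150,80),(8,255,255))|cv2.inRange(h,(172,150,80),(180,255,255))
n,l,st,ce=cv2.connectedComponentsWithStats(m)
for a,b in zip(st[1:],ce[1:]):
    if a[4]>60: print(a,b.round(1),at_z(c,[b],.08).round(4))
print(proj(c,[[.5195,.0268,.08],s['tool_pos'],s['tool_pos']+[0,0,.036]]).round(1))
E
```

```text
t 26.7 pos [0.518  0.0288 0.1189] q7 1.24 open 0.0 grip 0.0 F [-0.3 -0.  -0.1]
shift mm [-1.7 -1.9 68.9] then turn deg [ 0.06 -0.06  0.24]
[306 194  34  32 840] [322.3 209.1] [[0.5171 0.0268 0.08  ]]
[[322.7 212.1]
 [325.3 229.8]
 [325.6 256.4]]
```

{"fn": "apply_moves", "kwargs": {
  "targets": [
    {"tx": -1,"ty": -2,"tz": 8,"ax": 0,"ay": 0,"az": 0,"hand": 0},
    {"tx": 0,"ty": 0,"tz": 10,"ax": 0,"ay": 0,"az": 0,"hand": 0},
    {"tx": 0,"ty": 0,"tz": 10,"ax": 0,"ay": 0,"az": 0,"hand": 0},
    {"tx": 0,"ty": 0,"tz": 8,"ax": 0,"ay": 0,"az": 0,"hand": 0},
    {"tx": 0,"ty": 0,"tz": 4,"ax": 0,"ay": 0,"az": 0,"hand": 0},
    {"tx": 0,"ty": 0,"tz": 0,"ax": 0,"ay": 0,"az": 0,"hand": 0}
  ]
}}

```text
time: 27.35
tool_pos: [0.5188, 0.0254, 0.0783]
orientation: [-0.001, 0.053, 0.999, 0.0]
contact_force: [0.7, 0.8, 0.2]
opening: -0.001
grasp_force: 0.0
```

{"fn": "apply_moves", "kwargs": {
  "targets": [
    {"tx": 0,"ty": 1,"tz": 5,"ax": 0,"ay": 0,"az": 0,"hand": 0},
    {"tx": 0,"ty": 0,"tz": 5,"ax": 0,"ay": 0,"az": 0,"hand": 0},
    {"tx": 0,"ty": 0,"tz": 5,"ax": 0,"ay": 0,"az": 0,"hand": 0},
    {"tx": 0,"ty": 0,"tz": 5,"ax": 0,"ay": 0,"az": 0,"hand": 0},
    {"tx": 0,"ty": 0,"tz": 0,"ax": 0,"ay": 0,"az": 0,"hand": 0}
  ]
}}

```text
time: 27.85
tool_pos: [0.5188, 0.0262, 0.0583]
orientation: [-0.001, 0.054, 0.999, 0.0]
contact_force: [0.3, -0.9, -0.4]
opening: -0.001
grasp_force: 0.0
```

{"fn": "apply_moves", "kwargs": {
  "targets": [
    {"tx": 0,"ty": 0,"tz": 4,"ax": 0,"ay": 0,"az": 0,"hand": 0},
    {"tx": 0,"ty": 0,"tz": 4,"ax": 0,"ay": 0,"az": 0,"hand": 0},
    {"tx": 0,"ty": 0,"tz": 0,"ax": 0,"ay": 0,"az": 0,"hand": 0}
  ]
}}

```text
time: 28.15
tool_pos: [0.5191, 0.0262, 0.0506]
orientation: [-0.0, 0.054, 0.999, -0.0]
contact_force: [-0.4, 0.9, -0.7]
opening: -0.002
grasp_force: 0.0
```

{"fn": "apply_moves", "kwargs": {
  "targets": [
    {"tx": 0,"ty": 0,"tz": 4,"ax": 0,"ay": 0,"az": 0,"hand": 0},
    {"tx": 0,"ty": 0,"tz": 4,"ax": 0,"ay": 0,"az": 0,"hand": 0},
    {"tx": 0,"ty": 0,"tz": 0,"ax": 0,"ay": 0,"az": 0,"hand": 0}
  ]
}}

```text
time: 28.45
tool_pos: [0.5196, 0.0263, 0.043]
orientation: [0.0, 0.054, 0.999, -0.0]
contact_force: [-1.2, -1.1, 2.8]
opening: -0.002
grasp_force: 1.4
```

{"fn": "apply_moves", "kwargs": {
  "targets": [
    {"tx": 0,"ty": 0,"tz": 4,"ax": 0,"ay": 0,"az": 0,"hand": 0},
    {"tx": 0,"ty": 0,"tz": 4,"ax": 0,"ay": 0,"az": 0,"hand": 0},
    {"tx": 0,"ty": 0,"tz": 2,"ax": 0,"ay": 0,"az": 0,"hand": 0},
    {"tx": 0,"ty": 0,"tz": 0,"ax": 0,"ay": 0,"az": 0,"hand": 0}
  ]
}}

```text
time: 28.85
tool_pos: [0.5198, 0.0263, 0.0334]
orientation: [0.0, 0.054, 0.999, -0.0]
contact_force: [-1.6, -0.5, 7.3]
opening: -0.0
grasp_force: 3.5
```

{"fn": "apply_moves", "kwargs": {
  "targets": [
    {"tx": 0,"ty": 0,"tz": 1,"ax": 0,"ay": 0,"az": 0,"hand": 0},
    {"tx": 0,"ty": 0,"tz": 1,"ax": 0,"ay": 0,"az": 0,"hand": 0},
    {"tx": 0,"ty": 0,"tz": 0,"ax": 0,"ay": 0,"az": 0,"hand": 0}
  ]
}}

```text
time: 29.15
tool_pos: [0.5198, 0.0262, 0.0317]
orientation: [0.0, 0.054, 0.999, -0.0]
contact_force: [-1.0, -0.1, 9.4]
opening: 0.0
grasp_force: 3.9
```

{"fn": "apply_moves", "kwargs": {
  "targets": [
    {"tx": 0,"ty": 0,"tz": 1,"ax": 0,"ay": 0,"az": 0,"hand": 0},
    {"tx": 0,"ty": 0,"tz": 1,"ax": 0,"ay": 0,"az": 0,"hand": 0},
    {"tx": 0,"ty": 0,"tz": 0,"ax": 0,"ay": 0,"az": 0,"hand": 0},
    {"tx": 0,"ty": 0,"tz": 0,"ax": 0,"ay": 0,"az": 0,"hand": 0}
  ]
}}

```text
time: 29.55
tool_pos: [0.5199, 0.0263, 0.0314]
orientation: [0.0, 0.054, 0.999, -0.001]
contact_force: [-7.2, -0.3, 21.3]
opening: -0.003
grasp_force: 10.9
```

At the stop (21 N, no further travel). Release upward and check.

{"fn": "apply_moves", "kwargs": {
  "targets": [
    {"tx": 0,"ty": 0,"tz": -4,"ax": 0,"ay": 0,"az": 0,"hand": 0},
    {"tx": 0,"ty": 0,"tz": -8,"ax": 0,"ay": 0,"az": 0,"hand": 0},
    {"tx": 0,"ty": 0,"tz": -20,"ax": 0,"ay": 0,"az": 0,"hand": 0},
    {"tx": 0,"ty": 0,"tz": -30,"ax": 0,"ay": 0,"az": 0,"hand": 0},
    {"tx": 0,"ty": 0,"tz": -40,"ax": 0,"ay": 0,"az": 0,"hand": 0},
    {"tx": 0,"ty": 0,"tz": -30,"ax": 0,"ay": 0,"az": 0,"hand": 0},
    {"tx": 0,"ty": 0,"tz": 0,"ax": 0,"ay": 0,"az": 0,"hand": 0},
    {"tx": 0,"ty": 0,"tz": 0,"ax": 0,"ay": 0,"az": 0,"hand": 0}
  ]
}}

```text
time: 30.35
tool_pos: [0.5196, 0.0261, 0.161]
orientation: [0.0, 0.054, 0.999, -0.0]
contact_force: [-0.5, 0.0, -0.8]
opening: -0.001
grasp_force: 0.0
```

```bash
python3 - <<'E'
from h import *; from station import robot
s=robot.state();go(s,.5195,.0268,.15,83.7)
for n in('scene','side'):
    c=robot.camera(n);h=cv2.cvtColor(c['img'],cv2.COLOR_RGB2HSV);m=cv2.inRange(h,(0,170,120),(6,255,255))|cv2.inRange(h,(174,170,120),(180,255,255))
    p=proj(c,[.5195,.0265,.08])[0];ys,xs=np.nonzero(m);k=np.hypot(xs-p[0],ys-p[1])<15;print(n,p.round(1),k.sum(),xs[k].mean().round(1),ys[k].mean().round(1))
g=cv2.cvtColor(c['img'],cv2.COLOR_RGB2GRAY);print(g[186:198,282:292])
print(robot.close_job())
E
```

```text
t 30.35 pos [0.5196 0.0261 0.161 ] q7 1.27 open -0.001 grip 0.0 F [-0.5  0.  -0.8]
shift mm [ 0.2  0.7 11. ] then turn deg [-0.04  0.04  0.15]
scene [294.2 210. ] 44 294.4 211.3
side [295.  190.3] 15 295.0 190.9
[[ 59  59 203 243 244 244 244 244 244 244]
 [ 59  58 215 244 244 244 244 244 244 244]
 [ 58  60 214 244 244 244 244 243 242 242]
 [ 58  58 216 244 244 244 244 244 244 243]
 [ 58  60 221 243 244 244 243 243 243 228]
 [ 58  59 239 221 220 221 222 221 221 191]
 [ 58  58 216 208 205 207 213 196 195 164]
 [ 59  59  63 162 166 177 175 177 177 177]
 [ 58  59  67 209 207 200 204 205 205 205]
 [ 58  60  67 206 203 158 198 199 199 198]
 [ 58  58  67 155 134 133 141 142 132  67]
 [ 59  59  60 124 124 124 183 183  99  69]]
the job is handed in; nothing more can be done
None
```

I handed the job in at about 30 s with the blue block in the bay between the ribs, the lid shut and the plunger pressed to its stop and back up; `close_job()` returned no verdict, so this rests on my own camera and force readings.

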